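# Load a milk sample rack through the one-way gate of an analyser

### The job

Load the rack of blue-capped milk samples into the analyser: set it down gently in the feed lane in front of the orange one-way flap, steel tab end last, then slide it along the lane floor through the flap until the flap snaps fully shut behind it, and let go so that the flap holds it. The lane ends at a sprung stop that yields by feel: press on it only as hard as the flap needs, a light push of no more than about 12 N, and never ram it. Keep the samples upright and leave everything else standing where it is.

Things in the scene. Friction and masses are not known exactly. Their poses are not given: they have to be found in the camera images.
- lane (a point): Point on the analyser's feed lane: on the floor's centre line, 14 mm above the bench; x along the lane in the direction of travel, z up. Open channel 45 mm wide from x = -180 mm, between steel rails 5 mm thick, 10 mm high (lips 16 mm). The +y rail has a gap from x = -32 to +68 mm for the flap.
- feeder: The analyser with its lane, one fixed unit: origin on the bench 14 mm below the lane point, same axes. White housing, 240 mm high, from x = +220 mm. Flap and sprung stop sit together on a carriage (dark bar with black knobs, y = +41 to +59 mm, up to 31 mm over the lane floor), clamped anywhere up to 18 mm before or beyond its middle setting: this setting is not measured; feel or see it.
- tunnel (a point): Middle of the roof's front edge of the clear tunnel that covers the lane from x = 113 mm past the lane point on to the housing; roof top 75 mm above the lane floor.
- flap_mid (a point): Middle setting of the flap's upright hinge pin (the true pin lies up to 18 mm before or beyond it along the lane), on the lane floor's level, 34 mm to the +y side of the lane point. At rest the orange flap, 40 mm long, leans downstream, its tip 31 mm past the pin and 8 mm from the centre line; blade 1.5 to 21.5 mm above the floor: what pushes the rack higher than 25 mm leaves it free to close.
- flap (a joint): Angle of the orange one-way flap (rad): 0 = shut, grows as the rack swings it downstream, about 0.3 to 0.45 while the rack passes beside it, at most 0.70. A light spring shuts it (about 1.5 N on the rack). It cannot open against the travel. It snaps shut when the rack's rear end is 37 to 41 mm past the pin; the released rack then comes back up to 10 mm to rest on its tip.
- stop_mid (a point): Middle setting of the sprung stop's face (the true face shifts with the flap, up to 18 mm), 26 mm above the lane floor, 147 mm past the pin: black rubber pad 34 mm wide, 8 to 44 mm above the floor. It meets the rack's front 9 to 14 mm before the flap snaps, begins at 2.5 N and gains 0.4 N per mm (about 7 N as the flap snaps); the hard end of its 14.5 mm travel comes 2 to 5 mm later.
- blue_rack_center (a point): Centre (half-way up, 30 mm above its underside) of the rack of blue-capped sample pots: a grey rack 120 mm long (its x), 40 mm wide (its y), straight-sided up to 42 mm, the four pot caps (28 mm across) up to 60 mm; about 0.42 kg (varies). Grip it across its 40 mm width. x points to its leading end.
- blue_rack_tab (a point): Top of the blue-capped rack's steel end tab, at its trailing end: 57.5 mm behind the centre along x, 60 mm above the underside; the tab is 5 mm thick and 28 mm wide, and stands on the end plate, in one flat face with it down to the underside.
- blue_rack: The same rack's frame: origin in the middle of its underside, axes as above.
- red_rack_center (a point): Centre of a like rack with red caps; not to be loaded.
- plate: Yellow plate 170 mm across, origin under its centre.
- dropper_green: Green dropper bottle 24 mm across, 56 mm high, origin under its centre.
- dropper_yellow: Yellow dropper bottle, same size.
- dropper_blue: Blue dropper bottle, same size.
- crayon_box: Red and yellow crayon box 90 x 60 x 22 mm, origin under its centre.

How it is judged:
By the outcome, as a careful person would: the job done as asked, in the order asked, and still so for the second after the job is handed in, with the robot touching nothing.
It also fails if it takes over 67 s, if anything falls off the work surface, if the arm or the gripper's body presses on something with over 40 N, if the wrist force passes 120 N, or if a joint passes its speed limit or range.

### The arm

A 7-joint arm with a two-finger parallel gripper is mounted at the origin on the work surface. World frame = base frame: x ahead of the robot, y to its left, z up, the work surface at z = 0. Lengths are in mm, angles in rad, forces in N, time in s.
With the tool pointing down it reaches from about 400 to 900 mm from the base axis. Payload 5.6 kg.
Tool frame: the origin (TCP) lies between the finger pads; the fingertips stand 19 mm ahead of it and the grasp point (between the pads) is the TCP; z points along the fingers, y is the direction in which the jaws open and shut (so a half turn about z gives the same grasp; the last joint's range is limited). The gripper opens to 92 mm and grips with 3 to 60 N. Pads are 20 mm wide; open, the fingers measure 128 mm over their backs; the gripper's body (75 mm by 189 mm) begins 69 mm behind the grasp point.
Start: joints at [1.189, 0.468, -0.012, 1.603, 0.006, 1.071, -0.056], TCP at [215.991, -613.071, 233.592] pointing down, gripper open.
Joint ranges: [-2.53, 2.53], [-0.31, 2.02], [-1.57, 1.55], [0.28, 2.44], [-1.29, 4.43], [0.15, 1.84], [-2.92, 2.92]. Speed limits (rad/s): [2.57, 2.57, 3.14, 3.14, 3.14, 3.14, 3.14].

### API

Orientations are given as a unit quaternion [x, y, z, w].
In Python, from cell import ctrl gives the robot as it stands.
- The arm moves only by the tool step_arm, never from a script. Its argument "rows" is a list of rows, each an object of numbers: "rx", "ry", "rz": the turn, a rotation vector about the tool's x, y, z in rad; "dx", "dy", "dz": the shift along the tool's x, y, z in mm; "claw": the gripper command: -1 is shut, 1 is fully open, values between are in proportion. In form: [{"rx": .., "ry": .., "rz": .., "dx": .., "dy": .., "dz": .., "claw": ..}, ...]. A call has 1 to 12 rows; each row shifts and turns the pose as measured when the row begins, along the tool's axes as they then stand; what a row does not reach is not made up. A row lasts 1/12 s, in which the tool goes at most 41.7 mm and 7.16 degrees, less where a joint would pass 70% of its speed; a pose out of reach is approached as far as the arm can. A call with a gripper value outside its range is refused whole. The fingers move at their own pace and stop on an object; "grip_force" is the grip in N (left out, the last holds). Time passes only in rows, so rows that do not move let the fingers close. It gives the time, the measured TCP pose, the force and the opening at its end, in the units of the state.
- ctrl.sense(): the state, without advancing time (a new reading comes with each control period).
- ctrl.capture(name): name is "scene" or "top" or "wrist"; returns (picture, depth): 384x512x3 uint8, red, green, blue; 384x512 float32, mm along the optical axis (not along the pixel's ray), 0 where there is no reading.
- ctrl.calibration(name): a dict with "fx", "fy", "cx", "cy" (pixels), "R" (3x3) and "t" (3): a world point X has camera coordinates R X + t; the wrist camera has in their place "tool_from_camera" (4x4, takes a point from camera to tool coordinates, whose origin is the TCP and whose axes are the flange's). Camera axes: x right, y down, z forward; pixel columns grow to the right and rows downward; lengths in mm; the calibration is good to about 2 mm. A picture is of the moment at which its call begins: read the wrist's pose just before it. calibration takes no time and is no camera call.
- ctrl.sign_off(): hands the job in, once; it reports no verdict.
Trained networks look in the newest picture that a camera, given by its name, has taken for a name from the list of things; names that differ only in an ending like _2 or _b are one class to them, and where a whole thing is asked for, a point or a joint stands for the part that bears it (a point fixed in the world has none). Each returns a list of dicts, best first, with "p" (0 to 1); they miss things now and then, are a little off and sometimes report something else, mostly with a low value. They report only what shows in the picture. A call takes as long as a camera call.
- ctrl.find_in(camera, name): "bbox" ([centre column, centre row, width, height] in pixels, round what is visible of it).
- ctrl.landmark_of(camera, name): "location" ([row, column] in pixels: a listed point, or the origin of a listed thing).
The state is a dict: "time_s": time; "joints": joint angles; "dq": joint speeds; "tau": joint torques, N m; "tcp_pos": TCP position; "orientation": TCP orientation; "wrist_force": force on the tool from outside, world axes, zero at the start; "wrist_torque": the same for the moment, N m; "gripper_width": finger opening in mm.
Only numpy, scipy, OpenCV 4.12 (cv2) and the standard library are available. Lean on these libraries where they do the work, as an engineer would, in place of code of your own. Each camera call takes 0.05 s, during which the arm holds its last target.

## Working session

There is one attempt and no reset: what is moved stays moved. The work goes in short steps, Python scripts to look and compute and a tool call to move; the robot and the scene stay as the last step left them, time stands still between calls to the robot, and variables do not carry over. Pictures are saved under pics/ and viewed, and the job is handed in when it is done.

Besides the shell and the picture viewer there is one more tool, called after "Request:" as name([rows], argument=value, ...), one row to a line, values as JSON. step_arm: Moves the arm, as the interface text tells. Its arguments: {"type":"object","properties":{"rows":{"type":"array"},"grip_force":{"type":"number"}},"required":["rows"]}

```bash
ls; mkdir -p pics
python3 - <<'E'
from cell import ctrl
import cv2
s=ctrl.sense()
print({k:(v if not hasattr(v,'tolist') else v.tolist()) for k,v in s.items()})
for n in("scene","top"):
    im,d=ctrl.capture(n); cv2.imwrite(f"pics/{n}0.png",im[:,:,::-1])
    import numpy as np; np.save(f"pics/{n}0_d.npy",d)
    print(ctrl.calibration(n))
    for t in ["lane","tunnel","flap_mid","stop_mid","blue_rack_center","blue_rack_tab","blue_rack","red_rack_center","feeder"]:
        r=ctrl.landmark_of(n,t); print(n,t,[(np.round(a["location"],1).tolist(),round(float(a["p"]),2)) for a in r[:2]])
print(ctrl.sense()["time_s"], ctrl.calibration("wrist"))
E
```

```text
pics
{'time_s': 0.0, 'joints': [1.188995120367259, 0.46838137909565014, -0.011647459939418198, 1.6036274232643104, 0.005998130509648944, 1.0713966585209647, -0.056258194673269875], 'dq': [0.0013872114851861228, 0.00011775374212230681, 0.0015324183728711667, 0.00010629132241963987, 0.0017868108741637494, 0.003225610145282168, -0.000683980339471294], 'tau': [0.00022651416657026857, -52.05726385116577, -0.012018023408018053, -24.3745619058609, -0.05654940032400191, 0.017276759608648717, 0.00016493626390001737], 'tcp_pos': [215.80881580289423, -612.5390384781626, 232.63604093960313], 'orientation': [0.9856841907345887, 0.16859978023027278, -0.00020007566502829908, -0.0008661477535673599], 'wrist_force': [-0.5715092160275483, 0.23547588210866244, -0.12189995728006402], 'wrist_torque': [-0.010327178213333087, -0.032380602753665166, 0.016090302614124474], 'gripper_width': 91.79322535770567}
{'fx': 433.3581309201106, 'fy': 433.3581309201106, 'cx': 258.5304934391479, 'cy': 191.85344436858128, 'R': array([[-0.72841502,  0.68504613, -0.01110663],
       [ 0.51233371,  0.5338623 , -0.67268508],

[... 1105 characters left out ...]
([254.5, 200.7], 0.9), ([248.0, 223.9], 0.31)]
top blue_rack_tab [([247.0, 224.4], 0.62)]
top blue_rack [([253.6, 205.8], 0.86), ([128.8, 218.2], 0.29)]
top red_rack_center [([231.0, 338.1], 0.85)]
top feeder [([190.4, 219.8], 0.6)]
1.0 {'fx': 272.7624310958305, 'fy': 272.7624310958305, 'cx': 256.81454168008116, 'cy': 197.4913948099987, 'tool_from_camera': array([[ 1.01868048e-03, -9.56626880e-01, -2.91314219e-01,
         8.30225465e+01],
       [ 9.99999464e-01,  9.19780837e-04,  4.76436951e-04,
        -2.56091607e-01],
       [-1.87827158e-04, -2.91314548e-01,  9.56627304e-01,
        -1.50810860e+02],
       [ 0.00000000e+00,  0.00000000e+00,  0.00000000e+00,
         1.00000000e+00]])}
```

View pics/scene0.png

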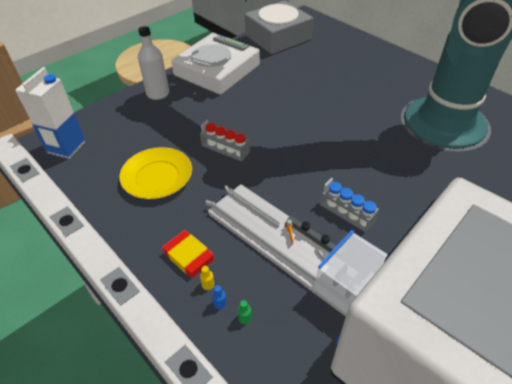

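View pics/top0.png

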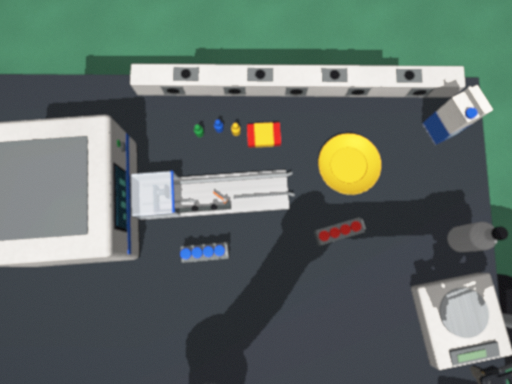

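```bash
cat > h.py <<'E'
import numpy as np
from cell import ctrl
def ray_z(n,row,col,z):
    c=ctrl.calibration(n);R=np.array(c["R"]);t=np.array(c["t"])
    o=-R.T@t; d=R.T@np.array([(col-c["cx"])/c["fx"],(row-c["cy"])/c["fy"],1])
    return o+d*(z-o[2])/d[2]
def proj(n,X):
    c=ctrl.calibration(n);p=np.array(c["R"])@np.array(X)+c["t"]
    return [c["fy"]*p[1]/p[2]+c["cy"],c["fx"]*p[0]/p[2]+c["cx"]]
def cloud(n,d):
    c=ctrl.calibration(n);v,u=np.mgrid[0:384,0:512]
    P=np.stack([(u-c["cx"])/c["fx"]*d,(v-c["cy"])/c["fy"]*d,d],-1)
    P=(P-c["t"])@np.array(c["R"]); P[d==0]=np.nan
    return P
E
python3 - <<'E'
from h import *
for n,L in (("top",[("lane",189.6,218.2,14),("tunnel",188.3,172.9,89),("flap_mid",198.4,222.8,14),("stop",194.4,162.1,40),("brc",254.5,200.7,30),("tab",247,224.4,60),("br",253.6,205.8,0),("red",231,338.1,30)]),("scene",[("lane",245,281.6,14),("flapmid",235.8,292.5,14),("brc",205,347.2,30),("tab",183,327.7,60),("br",211.5,349.6,0),("stop",305.3,221.1,40),("tunnel",318,240.6,89),("red",142.5,223.9,30)])):
    for a,r,c,z in L: print(n,a,ray_z(n,r,c,z).round(1))
E
```

```text
top lane [610.9  -9.3  14. ]
top tunnel [599.4  98.1  89. ]
top flap_mid [586.9 -22.3  14. ]
top stop [591.9 135.8  40. ]
top brc [436.5  30.2  30. ]
top tab [454.8 -33.1  60. ]
top br [439.9  20.7   0. ]
top red [ 500.5 -327.3   30. ]
scene lane [615.  -13.2  14. ]
scene flapmid [581.9 -13.9  14. ]
scene brc [445.4  18.5  30. ]
scene tab [449.7 -37.5  60. ]
scene br [433.3  20.9   0. ]
scene stop [799.6  16.8  40. ]
scene tunnel [804.9  78.2  89. ]
scene red [ 506.1 -324.3   30. ]
```

The scene view shows the blue rack at about (345,203) px with its tab at the left end (328,184). The lane runs to the tunnel at about (340,265), and the flap is at (291,232). In the top view the rack is at (204,252) and the flap at (220,197). The rack already points roughly along the lane, which is world +y. Next I'll refine these with depth.

Run:
```python
from h import *
import cv2
for n in("scene","top"):
    d=np.load(f"pics/{n}0_d.npy"); P=cloud(n,d); im=cv2.imread(f"pics/{n}0.png")
    P2=P.reshape(-1,3); C=im.reshape(-1,3)[:,::-1].astype(int)
    # bench height
    m=(abs(P2[:,0]-480)<20)&(abs(P2[:,1])<150); print(n,"bench z",np.nanmedian(P2[m,2]))
    # rack
    m=(P2[:,0]>395)&(P2[:,0]<490)&(P2[:,1]>-70)&(P2[:,1]<120)&(P2[:,2]>12)
    q=P2[m]; r=cv2.minAreaRect(q[:,:2].astype(np.float32)); print("rack",len(q),r,"zmax",np.percentile(q[:,2],[50,95,99]))
    blue=m&(C[:,2]>C[:,0]+70)
    q=P2[blue]; r=cv2.minAreaRect(q[:,:2].astype(np.float32)); mu=q[:,:2].mean(0); u,s,vt=np.linalg.svd(q[:,:2]-mu); print("blue",len(q),q[:,:2].min(0),q[:,:2].max(0),r,vt[0],np.median(q[:,2]))
    # lane
    m=(P2[:,0]>540)&(P2[:,0]<680)&(P2[:,1]>-230)&(P2[:,1]<-40)&(P2[:,2]>8)&(P2[:,2]<80)
    q=P2[m]; r=cv2.minAreaRect(q[:,:2].astype(np.float32)); print("lane",len(q),r,np.percentile(q[:,2],[5,25,50,75,95]),q[:,:2].min(0),q[:,:2].max(0))
im=cv2.imread("pics/top0.png")[140:280,110:310]; cv2.imwrite("pics/topcrop.png",cv2.resize(im,None,fx=4,fy=4,interpolation=2))
im=cv2.imread("pics/scene0.png")[170:320,195:395]; cv2.imwrite("pics/scenecrop.png",cv2.resize(im,None,fx=4,fy=4,interpolation=2))
```

```text
scene bench z 1.6654184248635309
rack 1282 ((442.99884033203125, 18.823734283447266), (43.143775939941406, 121.9918441772461), 6.884483337402344) zmax [46.34620652 62.72135195 64.26643208]
blue 506 [420.27939553 -32.23076196] [460.57143429  77.85173221] ((438.6298522949219, 22.678340911865234), (34.84305953979492, 109.84309387207031), 6.442246437072754) [-0.09840729  0.99514622] 60.98652915980976
lane 2804 ((609.0028076171875, -124.77839660644531), (108.0390625, 176.87716674804688), 4.628778457641602) [12.88954642 14.58929919 15.71873672 17.64378567 29.11264939] [ 550.23319    -211.71975889] [667.43134097 -40.06200442]
top bench z -0.6200524170974381
rack 754 ((441.8415832519531, 18.943675994873047), (39.99748992919922, 120.16144561767578), 5.634696006774902) zmax [55.00841789 61.98648413 63.33916256]
blue 412 [423.97197605 -32.31011175] [460.83563819  79.83612074] ((442.5174865722656, 23.173755645751953), (29.068758010864258, 111.85795593261719), 5.682296276092529) [-0.09695704  0.99528857] 58.6925789917357
lane 2264 ((608.3641967773438, -124.3807373046875), (106.25152587890625, 175.90281677246094), 4.697981357574463) [ 9.99396603 12.1604611  13.70317069 15.93189427 27.25031149] [ 550.33500545 -213.35860988] [664.53960683 -40.25782853]
```

View pics/topcrop.png

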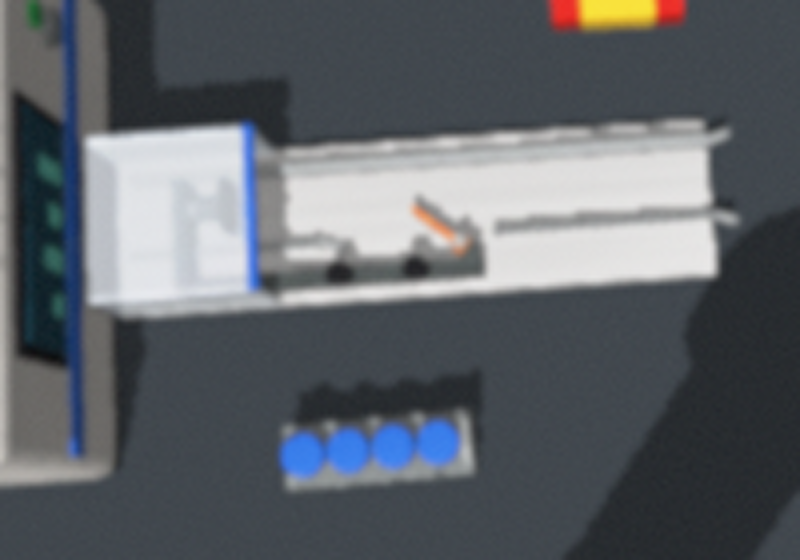

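View pics/scenecrop.png

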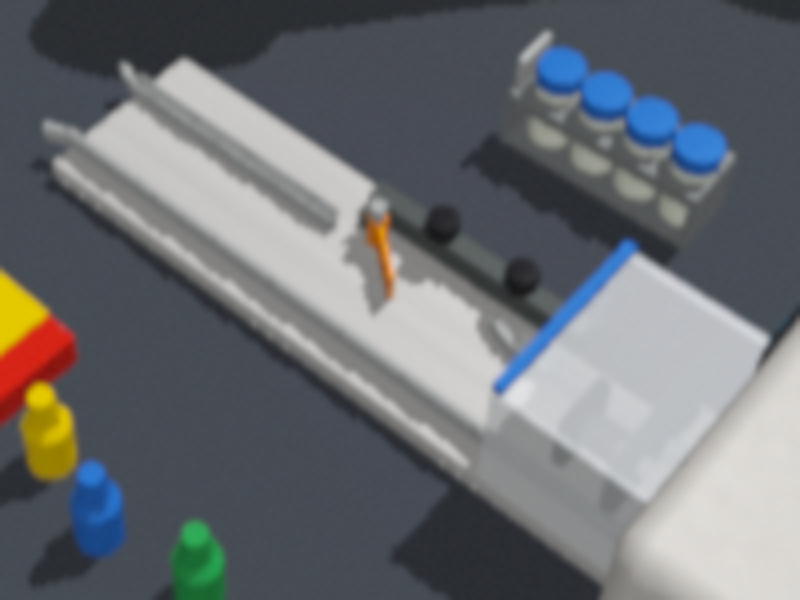

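Run:
```python
from h import *
import cv2
u=np.array([-.0813,.9967]); v=np.array([-.9967,-.0813]); o=np.array([612.,-11.])
for n in("scene","top"):
    d=np.load(f"pics/{n}0_d.npy"); P=cloud(n,d).reshape(-1,3)
    q=np.c_[(P[:,:2]-o)@u,(P[:,:2]-o)@v,P[:,2]]
    for lo,hi in((-210,-180),(-170,-40),(-35,-20),(70,110)):
        m=(q[:,0]>lo)&(q[:,0]<hi)&(abs(q[:,1])<75)
        a=q[m]; 
        h=[(y,round(float(np.nanpercentile(a[(a[:,1]>=y)&(a[:,1]<y+3),2],80)),1),int(((a[:,1]>=y)&(a[:,1]<y+3)).sum())) for y in range(-72,72,3) if ((a[:,1]>=y)&(a[:,1]<y+3)).sum()>2]
        print(n,lo,hi,h)
```

```text
scene -210 -180 [(-72, 2.9, 14), (-69, 2.2, 15), (-66, 2.3, 13), (-63, 1.8, 14), (-60, 3.3, 16), (-57, 1.9, 13), (-54, 2.6, 13), (-51, 2.5, 17), (-48, 1.2, 12), (-45, 2.3, 15), (-42, 3.6, 17), (-39, 5.5, 17), (-36, 9.4, 8), (-33, 8.7, 8), (-30, 24.1, 22), (-27, 25.2, 26), (-24, 25.3, 11), (-12, 15.0, 3), (-9, 14.8, 6), (-6, 14.3, 9), (-3, 12.8, 10), (0, 3.0, 7), (3, 7.4, 9), (6, 3.2, 8), (9, 14.7, 9), (12, 2.5, 11), (15, 3.2, 7), (18, 6.7, 9), (21, 7.9, 9), (24, 23.9, 19), (27, 25.7, 18), (30, 26.0, 11), (33, 3.0, 7), (42, 14.8, 3), (48, 9.8, 8), (51, 3.2, 8), (54, 10.5, 8), (57, 13.2, 7), (60, 4.7, 11), (63, 10.2, 8), (66, 2.6, 4), (69, 2.2, 7)]
scene -170 -40 [(-72, 2.2, 74), (-69, 2.1, 78), (-66, 2.3, 71), (-63, 2.1, 64), (-60, 2.3, 72), (-57, 1.9, 63), (-54, 2.3, 77), (-51, 2.3, 73), (-48, 2.8, 66), (-45, 2.5, 66), (-42, 12.4, 193), (-39, 15.8, 103), (-36, 15.8, 66), (-33, 15.9, 66), (-30, 29.6, 97), (-27, 28.3, 205), (-24, 27.5, 34), (-21, 25.3, 16), (-18, 17.2, 4), (-15, 16.5, 55), (-12, 16.6, 73), (-9, 16.7, 62), (-6, 16.0, 65), (-3, 16.6, 66), (0, 16.5, 70), (3, 16.3, 55), (6
[... 3955 characters left out ...]
 1.0, 14), (-57, 2.5, 14), (-54, 2.4, 14), (-51, 0.6, 17), (-48, 0.1, 15), (-45, 1.1, 8), (-42, 51.0, 10), (-39, 48.6, 21), (-36, 16.0, 19), (-33, 31.8, 10), (-30, 53.3, 9), (-27, 29.3, 22), (-24, 26.0, 24), (-21, 18.4, 23), (-18, 15.8, 15), (-15, 14.8, 19), (-12, 15.4, 21), (-9, 16.5, 14), (-6, 15.3, 17), (-3, 15.7, 18), (0, 14.9, 15), (3, 16.3, 22), (6, 14.3, 13), (9, 16.1, 18), (12, 16.1, 18), (15, 18.0, 19), (18, 17.1, 21), (21, 36.6, 10), (24, 26.3, 16), (27, 28.9, 24), (30, 27.6, 24), (33, 16.9, 20), (36, 15.4, 19), (39, 31.4, 15), (42, 94.9, 7), (45, 35.5, 14), (48, 35.5, 18), (51, 34.2, 19), (54, 33.8, 20), (57, 29.6, 30), (60, 16.7, 20), (63, 35.1, 36), (66, 0.5, 17), (69, 1.0, 14)]
```

Run:
```python
from h import *
u=np.array([-.0813,.9967]); v=np.array([-.9967,-.0813]); o=np.array([611.,-11.])
def L(n,r,c,z):
    X=ray_z(n,r,c,z)[:2]-o; return (round(float(X@u),1),round(float(X@v),1))
for z in(14,30,38): print("pin top",L("top",200,225.5,z),"scene",L("scene",221,289.5,z))
print("tip top",L("top",140+205/4,110+418/4,30),"scene",L("scene",170+280/4,195+390/4,30))
print("flap root scene",L("scene",170+222/4,195+378/4,35))
print("slab start top",L("top",140+270/4,110+716/4,14),L("top",140+125/4,110+708/4,14),"scene",L("scene",170+165/4,195+55/4,14))
print("rail end top",L("top",140+227/4,110+497/4,24),"scene",L("scene",170+215/4,195+335/4,24))
print("carriage end top",L("top",140+260/4,110+484/4,45))
print("tunnel edge top",L("top",140+124/4,110+248/4,89),L("top",140+292/4,110+258/4,89),"scene",L("scene",170+243/4,195+630/4,89),L("scene",170+388/4,195+500/4,89))
```

```text
pin top (-16.3, 29.8) scene (-30.3, 55.6)
pin top (-17.3, 32.5) scene (-22.7, 45.3)
pin top (-17.8, 33.8) scene (-18.9, 40.2)
tip top (10.5, 6.8) scene (13.0, 11.4)
flap root scene (-12.8, 32.9)
slab start top (-184.9, 62.5) (-188.1, -37.1) scene (-180.5, -41.1)
rail end top (-40.8, 24.4) scene (-37.8, 28.4)
carriage end top (-31.8, 49.2)
tunnel edge top (110.3, -42.3) (108.0, 65.8) scene (109.2, 68.4) (111.3, -37.0)
```

Request:
step_arm([
  {"dx": 35, "rz": -0.08, "claw": 1},
  {"dx": 38, "rz": -0.08, "claw": 1},
  {"dx": 38, "rz": -0.08, "claw": 1},
  {"dx": 38, "rz": -0.08, "claw": 1},
  {"dx": 38, "rz": -0.08, "claw": 1},
  {"dx": 38, "rz": -0.08, "claw": 1},
  {"dx": 38, "rz": -0.08, "claw": 1},
  {"dx": 38, "rz": -0.08, "claw": 1},
  {"dx": 38, "rz": -0.08, "claw": 1},
  {"dx": 38, "rz": -0.08, "claw": 1},
  {"dx": 38, "rz": -0.08, "claw": 1},
  {"dx": 30, "rz": -0.08, "claw": 1},
])

```text
$.rows[0]: bad value
```

```bash
cat >> h.py <<'E'
def st():
    s=ctrl.sense();q=np.array(s["orientation"]);p=np.array(s["tcp_pos"])
    from scipy.spatial.transform import Rotation as Ro
    R=Ro.from_quat(q).as_matrix()
    print("t",round(s["time_s"],2),"p",p.round(1),"yaw",round(float(np.degrees(np.arctan2(R[1,0],R[0,0]))),2),"z",R[:,2].round(4),"w",round(s["gripper_width"],1),"F",np.round(s["wrist_force"],1),"q",np.round(s["joints"],2))
    return p,R,s
def need(target,yaw=None):
    p,R,s=st(); print("tool shift",(R.T@(np.array(target)-p)).round(1))
    if yaw is not None:
        from scipy.spatial.transform import Rotation as Ro
        y=np.radians(yaw);T=np.array([[np.cos(y),np.sin(y),0],[np.sin(y),-np.cos(y),0],[0,0,-1]])
        print("rotvec",Ro.from_matrix(R.T@T).as_rotvec().round(4))
E
python3 -c "
from h import *
need([441.5,19.5,233],95.6)"
```

```text
t 1.0 p [ 216.  -613.1  233.6] yaw 19.41 z [-0. -0. -1.] w 92.0 F [-0.4 -0.5  0.2] q [ 1.19  0.47 -0.01  1.6   0.01  1.07 -0.06]
tool shift [ 422.9 -521.7    0.6]
rotvec [ 0.      0.     -1.3298]
```

Request:
step_arm([
  {"rx": 0, "ry": 0, "rz": -0.08, "dx": 35, "dy": 0, "dz": 0, "claw": 1},
  {"rx": 0, "ry": 0, "rz": -0.08, "dx": 38, "dy": 0, "dz": 0, "claw": 1},
  {"rx": 0, "ry": 0, "rz": -0.08, "dx": 38, "dy": 0, "dz": 0, "claw": 1},
  {"rx": 0, "ry": 0, "rz": -0.08, "dx": 38, "dy": 0, "dz": 0, "claw": 1},
  {"rx": 0, "ry": 0, "rz": -0.08, "dx": 38, "dy": 0, "dz": 0, "claw": 1},
  {"rx": 0, "ry": 0, "rz": -0.08, "dx": 38, "dy": 0, "dz": 0, "claw": 1},
  {"rx": 0, "ry": 0, "rz": -0.08, "dx": 38, "dy": 0, "dz": 0, "claw": 1},
  {"rx": 0, "ry": 0, "rz": -0.08, "dx": 38, "dy": 0, "dz": 0, "claw": 1},
  {"rx": 0, "ry": 0, "rz": -0.08, "dx": 38, "dy": 0, "dz": 0, "claw": 1},
  {"rx": 0, "ry": 0, "rz": -0.08, "dx": 38, "dy": 0, "dz": 0, "claw": 1},
])

```text
time_s: 1.83
tcp_pos: [496.6, -376.5, 231.3]
orientation: [0.839, 0.545, -0.004, 0.002]
wrist_force: [-0.3, 0.3, 0.8]
gripper_width: 92.0
```

```bash
python3 -c "
from h import *
need([441.5,19.5,233],95.6)"
```

```text
t 1.83 p [ 496.6 -376.5  231.3] yaw 65.99 z [-0.0036 -0.0077 -1.    ] w 92.0 F [-0.3  0.3  0.8] q [ 0.8   0.44 -0.28  1.66  0.15  1.05  0.06]
tool shift [ 339.3 -211.4   -4.5]
rotvec [-0.0024  0.0082 -0.5167]
```

Request:
step_arm([
  {"rx": 0, "ry": 0.002, "rz": -0.05, "dx": 33, "dy": -18, "dz": 0, "claw": 1},
  {"rx": 0, "ry": 0.002, "rz": -0.05, "dx": 33, "dy": -17, "dz": 0, "claw": 1},
  {"rx": 0, "ry": 0.002, "rz": -0.05, "dx": 34, "dy": -16, "dz": 0, "claw": 1},
  {"rx": 0, "ry": 0.002, "rz": -0.05, "dx": 34, "dy": -14, "dz": 0, "claw": 1},
  {"rx": 0, "ry": 0, "rz": -0.05, "dx": 34, "dy": -12, "dz": 0, "claw": 1},
  {"rx": 0, "ry": 0, "rz": -0.05, "dx": 35, "dy": -10, "dz": 0, "claw": 1},
  {"rx": 0, "ry": 0, "rz": -0.05, "dx": 35, "dy": -8, "dz": 0, "claw": 1},
  {"rx": 0, "ry": 0, "rz": -0.05, "dx": 35, "dy": -6, "dz": 0, "claw": 1},
  {"rx": 0, "ry": 0, "rz": -0.05, "dx": 35, "dy": -5, "dz": 0, "claw": 1},
  {"rx": 0, "ry": 0, "rz": -0.03, "dx": 35, "dy": -3, "dz": 0, "claw": 1},
])

```text
time_s: 2.67
tcp_pos: [452.5, 3.1, 231.7]
orientation: [0.673, 0.739, 0.002, 0.003]
wrist_force: [0.9, 0.2, -0.6]
gripper_width: 91.8
```

```bash
python3 -c "
from h import *
need([441.5,19.5,190],95.6)"
```

```text
t 2.67 p [452.5   3.1 231.7] yaw 95.36 z [ 0.0071 -0.0015 -1.    ] w 91.8 F [ 0.9  0.2 -0.6] q [ 0.45  0.18 -0.59  2.04  0.13  0.94 -0.11]
tool shift [17.4 -9.7 41.6]
rotvec [ 0.0069  0.0021 -0.0043]
```

Request:
step_arm([
  {"rx": 0.007, "ry": 0.002, "rz": -0.004, "dx": 10, "dy": -6, "dz": 15, "claw": 1},
  {"rx": 0, "ry": 0, "rz": 0, "dx": 7, "dy": -4, "dz": 15, "claw": 1},
  {"rx": 0, "ry": 0, "rz": 0, "dx": 0, "dy": 0, "dz": 10, "claw": 1},
  {"rx": 0, "ry": 0, "rz": 0, "dx": 0, "dy": 0, "dz": 0, "claw": 1},
])

```text
time_s: 3.0
tcp_pos: [440.5, 28.6, 192.8]
orientation: [0.666, 0.746, 0.002, 0.002]
wrist_force: [-0.8, -0.6, -0.0]
gripper_width: 92.1
```

```bash
cat >> h.py <<'E'
def wcloud(d,p,R):
    c=ctrl.calibration("wrist");v,u=np.mgrid[0:384,0:512]
    P=np.stack([(u-c["cx"])/c["fx"]*d,(v-c["cy"])/c["fy"]*d,d],-1)
    T=np.array(c["tool_from_camera"]); P=P@T[:3,:3].T+T[:3,3]
    P=P@R.T+p; P[d==0]=np.nan
    return P
E
python3 - <<'E'
from h import *
import cv2
need([441.5,19.5,190],95.6)
p,R,s=st()
im,d=ctrl.capture("wrist"); cv2.imwrite("pics/w1.png",im[:,:,::-1])
P=wcloud(d,p,R); P2=P.reshape(-1,3);C=im.reshape(-1,3).astype(int)
m=(P2[:,0]>395)&(P2[:,0]<490)&(P2[:,1]>-70)&(P2[:,1]<120)&(P2[:,2]>12)&(P2[:,2]<70)
q=P2[m]; print(len(q),cv2.minAreaRect(q[:,:2].astype(np.float32)),np.percentile(q[:,2],[50,95,99]))
b=m&(C[:,2]>C[:,0]+70)&(P2[:,2]>52); q=P2[b]; print(len(q),cv2.minAreaRect(q[:,:2].astype(np.float32)),np.median(q[:,2]))
b=(P2[:,2]<10)&(P2[:,2]>-10); print("bench",np.nanmedian(P2[b,2]))
E
```

```text
t 3.0 p [440.5  28.6 192.8] yaw 96.53 z [ 6.2e-03  5.0e-04 -1.0e+00] w 92.1 F [-0.8 -0.6 -0. ] q [ 0.4   0.23 -0.6   2.1   0.17  0.85 -0.18]
tool shift [-9.1 -0.   2.8]
rotvec [0.0062 0.0002 0.0162]
t 3.0 p [440.5  28.6 192.8] yaw 96.53 z [ 6.2e-03  5.0e-04 -1.0e+00] w 92.1 F [-0.8 -0.6 -0. ] q [ 0.4   0.23 -0.6   2.1   0.17  0.85 -0.18]
3712 ((441.90399169921875, 19.651248931884766), (39.870948791503906, 120.15144348144531), 5.704068183898926) [58.44372834 60.76417268 62.52563759]
1937 ((441.7662048339844, 21.980667114257812), (26.867158889770508, 114.47813415527344), 5.710234642028809) 59.59050215886836
bench -0.2989852851006418
```

View pics/w1.png

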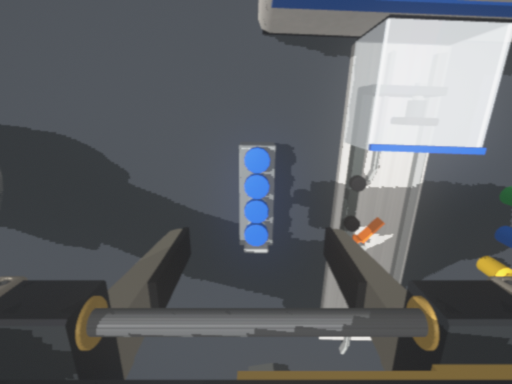

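The wrist view shows the rack at (257,195) between the fingers, with its tab nearest me at (256,250). Depth puts it at (441.9,19.7), yaw 95.7, size 40x120, which matches its given dimensions.

Request:
step_arm([
  {"rx": 0.006, "ry": 0, "rz": 0.014, "dx": -9, "dy": 1, "dz": 10, "claw": 1},
  {"rx": 0, "ry": 0, "rz": 0, "dx": 0, "dy": 0, "dz": 20, "claw": 1},
  {"rx": 0, "ry": 0, "rz": 0, "dx": 0, "dy": 0, "dz": 20, "claw": 1},
  {"rx": 0, "ry": 0, "rz": 0, "dx": 0, "dy": 0, "dz": 10, "claw": 1},
  {"rx": 0, "ry": 0, "rz": 0, "dx": 0, "dy": 0, "dz": 0, "claw": 1},
])

```text
time_s: 3.47
tcp_pos: [448.4, 12.1, 132.3]
orientation: [0.676, 0.737, 0.001, 0.003]
wrist_force: [0.5, -0.7, -0.0]
gripper_width: 91.8
```

```bash
python3 -c "
from h import *
need([442,19.7,40],95.7)"
```

```text
t 3.47 p [448.4  12.1 132.3] yaw 94.93 z [ 0.0067 -0.0025 -1.    ] w 91.8 F [ 0.5 -0.7 -0. ] q [ 0.37  0.34 -0.54  2.14  0.27  0.72 -0.26]
tool shift [ 8.4 -6.3 92.3]
rotvec [ 0.0064  0.0031 -0.0134]
```

Request:
step_arm([
  {"rx": 0.006, "ry": 0.003, "rz": -0.013, "dx": 6, "dy": -5, "dz": 5, "claw": 1},
  {"rx": 0, "ry": 0, "rz": 0, "dx": 0, "dy": 0, "dz": 0, "claw": 1},
  {"rx": 0, "ry": 0, "rz": 0, "dx": 0, "dy": 0, "dz": 0, "claw": 1},
])

```text
time_s: 3.72
tcp_pos: [443.6, 16.4, 127.3]
orientation: [0.672, 0.74, 0.0, -0.0]
wrist_force: [0.2, 0.6, 0.4]
gripper_width: 91.9
```

```bash
python3 -c "
from h import *
need([442,19.7,40],95.7)"
```

```text
t 3.72 p [443.6  16.4 127.3] yaw 95.54 z [-1.e-04  1.e-04 -1.e+00] w 91.9 F [0.2 0.6 0.4] q [ 0.36  0.34 -0.55  2.15  0.27  0.71 -0.27]
tool shift [ 3.4 -1.3 87.3]
rotvec [-0.0001 -0.0001 -0.0028]
```

Request:
step_arm([
  {"rx": 0, "ry": 0, "rz": -0.003, "dx": 3, "dy": -1, "dz": 8, "claw": 1},
  {"rx": 0, "ry": 0, "rz": 0, "dx": 0, "dy": 0, "dz": 12, "claw": 1},
  {"rx": 0, "ry": 0, "rz": 0, "dx": 0, "dy": 0, "dz": 12, "claw": 1},
  {"rx": 0, "ry": 0, "rz": 0, "dx": 0, "dy": 0, "dz": 12, "claw": 1},
  {"rx": 0, "ry": 0, "rz": 0, "dx": 0, "dy": 0, "dz": 10, "claw": 1},
  {"rx": 0, "ry": 0, "rz": 0, "dx": 0, "dy": 0, "dz": 4, "claw": 1},
  {"rx": 0, "ry": 0, "rz": 0, "dx": 0, "dy": 0, "dz": 0, "claw": 1},
])

```text
time_s: 4.3
tcp_pos: [445.6, 20.6, 69.1]
orientation: [0.67, 0.742, 0.003, 0.004]
wrist_force: [-0.3, -0.9, -0.1]
gripper_width: 91.7
```

```bash
python3 -c "
from h import *
need([442,19.7,40],95.7)"
```

```text
t 4.3 p [445.6  20.6  69.1] yaw 95.79 z [ 9.6e-03 -6.0e-04 -1.0e+00] w 91.7 F [-0.3 -0.9 -0.1] q [ 0.28  0.45 -0.48  2.18  0.38  0.58 -0.37]
tool shift [-0.5 -3.9 29.1]
rotvec [0.0095 0.0015 0.0016]
```

Request:
step_arm([
  {"rx": 0.009, "ry": 0.001, "rz": 0, "dx": 0, "dy": -3, "dz": 6, "claw": 1},
  {"rx": 0, "ry": 0, "rz": 0, "dx": 0, "dy": -0.5, "dz": 7, "claw": 1},
  {"rx": 0, "ry": 0, "rz": 0, "dx": 0, "dy": -0.5, "dz": 7, "claw": 1},
  {"rx": 0.002, "ry": 0, "rz": 0, "dx": 0, "dy": 0, "dz": 6, "claw": 1},
  {"rx": 0.002, "ry": 0, "rz": 0, "dx": 0, "dy": 0, "dz": 2, "claw": 1},
  {"rx": 0, "ry": 0, "rz": 0, "dx": 0, "dy": 0, "dz": 0, "claw": 1},
])

```text
time_s: 4.8
tcp_pos: [442.3, 20.3, 39.3]
orientation: [0.67, 0.742, -0.001, -0.001]
wrist_force: [0.2, 0.5, -0.7]
gripper_width: 91.7
```

```bash
python3 -c "
from h import *
need([442,19.7,40],95.7)"
```

```text
t 4.8 p [442.3  20.3  39.3] yaw 95.8 z [-0.0024 -0.001  -1.    ] w 91.7 F [ 0.2  0.5 -0.7] q [ 0.25  0.51 -0.43  2.19  0.42  0.52 -0.41]
tool shift [-0.6 -0.3 -0.7]
rotvec [-0.0025  0.0007  0.0017]
```

Request:
step_arm([
  {"rx": -0.0025, "ry": 0, "rz": 0, "dx": -0.5, "dy": 0, "dz": -2, "claw": 0.3},
  {"rx": 0, "ry": 0, "rz": 0, "dx": 0, "dy": 0, "dz": 0, "claw": -0.05},
  {"rx": 0, "ry": 0, "rz": 0, "dx": 0, "dy": 0, "dz": 0, "claw": -0.3},
  {"rx": 0, "ry": 0, "rz": 0, "dx": 0, "dy": 0, "dz": 0, "claw": -1},
  {"rx": 0, "ry": 0, "rz": 0, "dx": 0, "dy": 0, "dz": 0, "claw": -1},
  {"rx": 0, "ry": 0, "rz": 0, "dx": 0, "dy": 0, "dz": 0, "claw": -1},
  {"rx": 0, "ry": 0, "rz": 0, "dx": 0, "dy": 0, "dz": 0, "claw": -1},
], grip_force=20)

```text
time_s: 5.38
tcp_pos: [443.1, 19.8, 42.2]
orientation: [0.67, 0.742, 0.0, 0.001]
wrist_force: [-1.1, -0.7, -0.2]
gripper_width: 47.4
```

```bash
python3 -c "
from h import *
need([442,19.7,40],95.7)"
```

```text
t 5.38 p [443.1  19.8  42.2] yaw 95.79 z [ 2.2e-03 -7.0e-04 -1.0e+00] w 47.4 F [-1.1 -0.7 -0.2] q [ 0.25  0.5  -0.44  2.2   0.42  0.52 -0.41]
tool shift [ 0.  -1.1  2.2]
rotvec [0.0021 0.0009 0.0015]
```

Request:
step_arm([
  {"rx": 0, "ry": 0, "rz": 0, "dx": 0, "dy": 0, "dz": 0.8, "claw": -1},
  {"rx": 0, "ry": 0, "rz": 0, "dx": 0, "dy": 0, "dz": 0, "claw": -1},
  {"rx": 0, "ry": 0, "rz": 0, "dx": 0, "dy": 0, "dz": 0, "claw": -1},
  {"rx": 0, "ry": 0, "rz": 0, "dx": 0, "dy": 0, "dz": 0, "claw": -1},
], grip_force=20)

```text
time_s: 5.72
tcp_pos: [442.6, 19.6, 41.5]
orientation: [0.671, 0.742, -0.0, 0.001]
wrist_force: [0.1, -1.0, 1.1]
gripper_width: 39.8
```

```bash
python3 -c "
from h import *
need([442,19.7,150],95.7)"
```

```text
t 5.72 p [442.6  19.6  41.5] yaw 95.78 z [ 0.0013 -0.0012 -1.    ] w 39.8 F [ 0.1 -1.   1.1] q [ 0.25  0.5  -0.44  2.2   0.42  0.52 -0.41]
tool shift [   0.    -0.5 -108.5]
rotvec [0.0012 0.0014 0.0013]
```

Request:
step_arm([
  {"rx": 0, "ry": 0, "rz": 0, "dx": 0, "dy": 0, "dz": -4, "claw": -1},
  {"rx": 0, "ry": 0, "rz": 0, "dx": 0, "dy": 0, "dz": -8, "claw": -1},
  {"rx": 0, "ry": 0, "rz": 0, "dx": 0, "dy": 0, "dz": -12, "claw": -1},
  {"rx": 0, "ry": 0, "rz": 0, "dx": 0, "dy": 0, "dz": -14, "claw": -1},
  {"rx": 0, "ry": 0, "rz": 0, "dx": 0, "dy": 0, "dz": -14, "claw": -1},
  {"rx": 0, "ry": 0, "rz": 0, "dx": 0, "dy": 0, "dz": -10, "claw": -1},
  {"rx": 0, "ry": 0, "rz": 0, "dx": 0, "dy": 0, "dz": -4, "claw": -1},
  {"rx": 0, "ry": 0, "rz": 0, "dx": 0, "dy": 0, "dz": 0, "claw": -1},
], grip_force=20)

```text
time_s: 6.38
tcp_pos: [439.2, 19.6, 110.4]
orientation: [0.67, 0.742, -0.002, -0.002]
wrist_force: [-0.0, 0.2, -5.0]
gripper_width: 39.9
```

```bash
python3 -c "
from h import *
need([618.3,-100.7,110],94.65)"
```

```text
t 6.38 p [439.2  19.6 110.4] yaw 95.83 z [-5.7e-03 -9.0e-04 -1.0e+00] w 39.9 F [-0.   0.2 -5. ] q [ 0.34  0.37 -0.54  2.17  0.3   0.68 -0.3 ]
tool shift [-137.9  166.    -0.5]
rotvec [-0.0057  0.0003  0.0206]
```

Lifted: the wrist reads about -5 N, which fits 0.42 kg plus noise. Moving it over the lane.

Request:
step_arm([
  {"rx": -0.005, "ry": 0, "rz": 0.005, "dx": -6, "dy": 7, "dz": 0, "claw": -1},
  {"rx": 0, "ry": 0, "rz": 0.005, "dx": -11, "dy": 13, "dz": 0, "claw": -1},
  {"rx": 0, "ry": 0, "rz": 0.005, "dx": -14, "dy": 17, "dz": 0, "claw": -1},
  {"rx": 0, "ry": 0, "rz": 0.005, "dx": -15, "dy": 18, "dz": 0, "claw": -1},
  {"rx": 0, "ry": 0, "rz": 0, "dx": -15, "dy": 18, "dz": 0, "claw": -1},
  {"rx": 0, "ry": 0, "rz": 0, "dx": -15, "dy": 18, "dz": 0, "claw": -1},
  {"rx": 0, "ry": 0, "rz": 0, "dx": -15, "dy": 18, "dz": 0, "claw": -1},
  {"rx": 0, "ry": 0, "rz": 0, "dx": -15, "dy": 18, "dz": 0, "claw": -1},
  {"rx": 0, "ry": 0, "rz": 0, "dx": -12, "dy": 15, "dz": 0, "claw": -1},
  {"rx": 0, "ry": 0, "rz": 0, "dx": -8, "dy": 10, "dz": 0, "claw": -1},
  {"rx": 0, "ry": 0, "rz": 0, "dx": -4, "dy": 5, "dz": 0, "claw": -1},
  {"rx": 0, "ry": 0, "rz": 0, "dx": 0, "dy": 0, "dz": 0, "claw": -1},
])

```text
time_s: 7.38
tcp_pos: [611.3, -109.8, 97.3]
orientation: [0.679, 0.734, -0.006, -0.004]
wrist_force: [-0.3, 0.4, -4.7]
gripper_width: 39.8
```

```bash
python3 -c "
from h import *
need([618.3,-100.7,110],94.65)"
```

```text
t 7.38 p [ 611.3 -109.8   97.3] yaw 94.42 z [-0.0144 -0.0035 -0.9999] w 39.8 F [-0.3  0.4 -4.7] q [ 0.44  0.64 -0.44  1.74  0.35  0.86 -0.08]
tool shift [  8.5   7.5 -12.9]
rotvec [-0.0147  0.0023 -0.004 ]
```

Request:
step_arm([
  {"rx": -0.014, "ry": 0.002, "rz": -0.004, "dx": 5, "dy": 5, "dz": 0, "claw": -1},
  {"rx": 0, "ry": 0, "rz": 0, "dx": 3, "dy": 2, "dz": 0, "claw": -1},
  {"rx": 0, "ry": 0, "rz": 0, "dx": 0, "dy": 0, "dz": 0, "claw": -1},
])

```text
time_s: 7.63
tcp_pos: [615.7, -99.7, 94.7]
orientation: [0.678, 0.735, -0.001, -0.002]
wrist_force: [-0.1, 0.2, -3.9]
gripper_width: 40.0
```

Run:
```python
from h import *
import cv2
need([618.3,-100.7,80],94.65)
p,R,s=st()
im,d=ctrl.capture("wrist"); cv2.imwrite("pics/w2.png",im[:,:,::-1])
P=wcloud(d,p,R).reshape(-1,3)
u=np.array([-.0811,.9967]); v=np.array([-.9967,-.0811]); o=np.array([611.,-11.])
q=np.c_[(P[:,:2]-o)@u,(P[:,:2]-o)@v,P[:,2]]
np.save("pics/w2q.npy",q.reshape(384,512,3))
for lo,hi in((-150,-100),(-60,-40),(-30,10),(10,40),(80,105)):
    out=[]
    for y in range(-48,70,2):
        a=q[(q[:,0]>lo)&(q[:,0]<hi)&(q[:,1]>=y)&(q[:,1]<y+2)&(q[:,2]<60)]
        if len(a)>3: out.append((y,round(float(np.median(a[:,2]))),len(a)))
    print(lo,hi,out)
```

```text
t 7.63 p [615.7 -99.7  94.7] yaw 94.68 z [-0.0043  0.0012 -1.    ] w 40.0 F [-0.1  0.2 -3.9] q [ 0.43  0.64 -0.44  1.74  0.35  0.84 -0.09]
tool shift [-1.2  2.6 14.7]
rotvec [-0.0042 -0.0016  0.0006]
t 7.63 p [615.7 -99.7  94.7] yaw 94.68 z [-0.0043  0.0012 -1.    ] w 40.0 F [-0.1  0.2 -3.9] q [ 0.43  0.64 -0.44  1.74  0.35  0.84 -0.09]
-150 -100 [(-48, 0, 35), (-46, 0, 32), (-44, 0, 4), (-42, 12, 8), (-40, 14, 19), (-38, 14, 16), (-36, 13, 12), (-34, 13, 11), (-32, 14, 6), (-28, 28, 17), (34, 14, 11), (36, 13, 12), (38, 13, 17), (40, 14, 13), (42, 14, 15), (44, 14, 16), (46, 14, 19), (48, 14, 23), (50, 14, 30), (52, 14, 35), (54, 14, 42), (56, 14, 47), (58, 14, 56), (60, 14, 59), (62, 14, 54), (64, 12, 7), (66, 0, 14), (68, -1, 78)]
-60 -40 [(-48, 0, 44), (-46, 0, 50), (-44, 0, 4), (-42, 13, 33), (-40, 14, 52), (-38, 14, 51), (-36, 14, 59), (-34, 14, 53), (-32, 14, 25), (-30, 28, 28), (-28, 28, 69), (32, 14, 9), (34, 14, 53), (36, 14, 53), (38, 14, 53), (40, 14, 52), (42, 14, 55), (44, 14, 53), (46, 14, 53), (48, 14, 52), (50, 14, 54), (52, 14, 55), (54, 14, 48), (56, 14, 55), (58, 
[... 1143 characters left out ...]
, (-24, 24, 157), (-22, 14, 134), (-20, 14, 107), (-18, 14, 106), (-16, 14, 104), (-14, 14, 109), (-12, 14, 102), (-10, 14, 108), (-8, 14, 106), (-6, 14, 100), (-4, 14, 121), (-2, 14, 85), (0, 14, 125), (2, 14, 83), (4, 14, 125), (6, 14, 95), (8, 14, 121), (10, 14, 117), (12, 14, 81), (14, 14, 114), (16, 14, 92), (18, 14, 110), (20, 14, 105), (22, 14, 107), (24, 14, 108), (26, 14, 111), (28, 14, 99), (30, 14, 114), (32, 14, 98), (34, 14, 114), (36, 14, 104), (38, 14, 111), (40, 14, 121), (42, 14, 164), (44, 28, 316), (46, 34, 130), (48, 34, 129), (50, 34, 133), (52, 34, 125), (54, 34, 116), (56, 44, 55), (58, 44, 9), (60, 14, 21), (62, 13, 43), (64, 12, 5), (66, 0, 8), (68, 0, 55)]
80 105 []
```

View pics/w2.png

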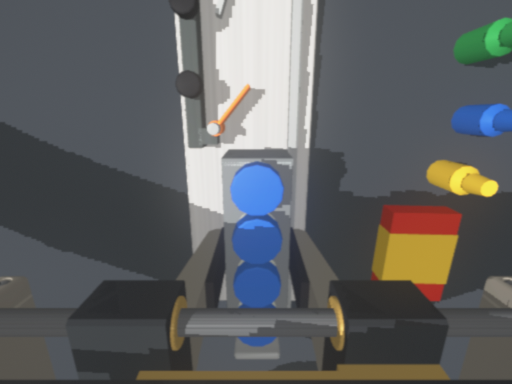

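Run:
```python
import numpy as np,cv2
q=np.load("pics/w2q.npy"); im=cv2.imread("pics/w2.png")[:,:,::-1].astype(int)
m=(q[...,2]>80)&(q[...,2]<125)&(abs(q[...,1])<26)&(q[...,0]>-100)&(q[...,0]<10)
a=q[m]; print("rack",a.min(0),a.max(0),np.percentile(a,1,axis=0),np.percentile(a,99,axis=0))
m=(q[...,2]>88)&(q[...,2]<98)&(q[...,0]>-60)&(q[...,0]<-25)
a=q[m];print("body top",np.percentile(a,[1,99],axis=0), len(a))
f=(im[...,0]>im[...,2]+80)&(im[...,1]<im[...,0]-40)&(abs(q[...,1])<50)&(q[...,2]>18)
a=q[f];print("flap",len(a),a.min(0),a.max(0))
i=a[:,1].argmax();print(a[i],a[a[:,1].argmin()])
# pin at pixel (128,215)
print(q[122:134:2,208:224:3].reshape(-1,3).round(1)[::2])
# rail fit: inner edge of -y rail
for lo in range(-30,100,20):
    s=(q[...,0]>lo)&(q[...,0]<lo+20)&(q[...,2]>20)&(q[...,2]<25.5)&(q[...,1]<-15)&(q[...,1]>-32)
    if s.sum()>10: print(lo,np.percentile(q[s][:,1],[2,50,98]).round(2))
s=(q[...,0]>-140)&(q[...,0]<100)&(q[...,2]>10)&(q[...,2]<16)&(q[...,1]>55)
```

```text
rack [-99.99730702 -25.99068935  80.01614264] [-28.512795    25.98334589 124.99732404] [-99.03975822 -24.272164    83.90901793] [-28.7655009   24.46022406 122.82074156]
body top [[-59.71686797 -17.14663434  90.46687496]
 [-28.68829788  22.34534343  96.4891568 ]] 1648
flap 262 [-21.45515294   8.22386194  22.90210023] [14.53601756 37.61628496 40.61119693]
[-11.18188937  37.61628496  34.03394309] [13.80557478  8.22386194 35.07934757]
[[-11.7  42.7  13.5]
 [-11.1  34.2  36.5]
 [-11.1  29.9  35.8]
 [-12.6  38.9  35.5]
 [-12.3  33.   44.9]
 [-12.5  29.9  36.3]
 [-13.7  37.4  44.8]
 [-13.6  33.   45.1]
 [-14.   30.1  35. ]
 [-15.   37.4  45.1]
 [-15.   33.1  45. ]
 [-15.4  30.   36.5]
 [-16.5  37.6  44.3]
 [-16.4  33.1  45.4]
 [-17.   30.3  34.5]
 [-17.9  37.7  44.1]
 [-17.8  33.3  44.6]
 [-18.5  30.4  34.1]]
-30 [-25.53 -23.31 -21.94]
-10 [-24.98 -23.25 -21.93]
10 [-25.43 -23.34 -21.96]
30 [-25.35 -23.23 -21.88]
50 [-25.42 -23.17 -21.87]
```

Request:
step_arm([
  {"rx": -0.004, "ry": -0.001, "rz": 0, "dx": -2, "dy": 1.5, "dz": 6, "claw": -1},
  {"rx": 0, "ry": 0, "rz": 0, "dx": -0.5, "dy": 0.5, "dz": 7, "claw": -1},
  {"rx": 0, "ry": 0, "rz": 0, "dx": 0, "dy": 0, "dz": 5, "claw": -1},
  {"rx": 0, "ry": 0, "rz": 0, "dx": 0, "dy": 0, "dz": 0, "claw": -1},
  {"rx": 0, "ry": 0, "rz": 0, "dx": 0, "dy": 0, "dz": 0, "claw": -1},
])

```text
time_s: 8.1
tcp_pos: [616.6, -100.6, 75.3]
orientation: [0.676, 0.737, -0.0, -0.0]
wrist_force: [0.1, 1.2, -4.0]
gripper_width: 40.1
```

```bash
python3 -c "
from h import *
need([617.9,-102.7,55.5],94.65)"
```

```text
t 8.1 p [ 616.6 -100.6   75.3] yaw 94.87 z [-7.e-04 -0.e+00 -1.e+00] w 40.1 F [ 0.1  1.2 -4. ] q [ 0.42  0.67 -0.43  1.75  0.37  0.81 -0.1 ]
tool shift [-2.2  1.1 19.8]
rotvec [-0.0007 -0.      0.0039]
```

Request:
step_arm([
  {"rx": 0, "ry": 0, "rz": 0.003, "dx": -2, "dy": 1.2, "dz": 3, "claw": -1},
  {"rx": 0, "ry": 0, "rz": 0, "dx": 0, "dy": 0.2, "dz": 3, "claw": -1},
  {"rx": 0, "ry": 0, "rz": 0, "dx": 0, "dy": 0, "dz": 2, "claw": -1},
  {"rx": 0, "ry": 0, "rz": 0, "dx": 0, "dy": 0, "dz": 0, "claw": -1},
])

```text
time_s: 8.43
tcp_pos: [618.3, -102.9, 66.5]
orientation: [0.678, 0.735, -0.0, -0.0]
wrist_force: [0.7, -0.2, -5.0]
gripper_width: 39.9
```

```bash
python3 -c "
from h import *
need([617.9,-102.7,55.5],94.65)"
```

```text
t 8.43 p [ 618.3 -102.9   66.5] yaw 94.66 z [-7.e-04 -2.e-04 -1.e+00] w 39.9 F [ 0.7 -0.2 -5. ] q [ 0.42  0.68 -0.42  1.75  0.37  0.79 -0.1 ]
tool shift [ 0.3 -0.4 11. ]
rotvec [-0.0007  0.0001  0.0001]
```

Request:
step_arm([
  {"rx": 0, "ry": 0, "rz": 0, "dx": 0, "dy": -0.3, "dz": 2.5, "claw": -1},
  {"rx": 0, "ry": 0, "rz": 0, "dx": 0, "dy": 0, "dz": 2.5, "claw": -1},
  {"rx": 0, "ry": 0, "rz": 0, "dx": 0, "dy": 0, "dz": 2, "claw": -1},
  {"rx": 0, "ry": 0, "rz": 0, "dx": 0, "dy": 0, "dz": 1.5, "claw": -1},
  {"rx": 0, "ry": 0, "rz": 0, "dx": 0, "dy": 0, "dz": 0.5, "claw": -1},
  {"rx": 0, "ry": 0, "rz": 0, "dx": 0, "dy": 0, "dz": 0, "claw": -1},
])

```text
time_s: 8.93
tcp_pos: [618.1, -103.0, 56.6]
orientation: [0.678, 0.735, -0.0, -0.0]
wrist_force: [-0.0, 0.3, -4.4]
gripper_width: 39.9
```

```bash
python3 -c "
from h import *
need([617.9,-102.7,55.5],94.65)"
```

```text
t 8.93 p [ 618.1 -103.    56.6] yaw 94.65 z [-4.e-04 -2.e-04 -1.e+00] w 39.9 F [-0.   0.3 -4.4] q [ 0.42  0.7  -0.42  1.75  0.38  0.78 -0.11]
tool shift [ 0.4 -0.2  1.1]
rotvec [-0.0005  0.0001 -0.    ]
```

Request:
step_arm([
  {"rx": 0, "ry": 0, "rz": 0, "dx": 0, "dy": 0, "dz": 0.7, "claw": -1},
  {"rx": 0, "ry": 0, "rz": 0, "dx": 0, "dy": 0, "dz": 0.5, "claw": -1},
  {"rx": 0, "ry": 0, "rz": 0, "dx": 0, "dy": 0, "dz": 0.3, "claw": -1},
  {"rx": 0, "ry": 0, "rz": 0, "dx": 0, "dy": 0, "dz": 0, "claw": -1},
])

```text
time_s: 9.27
tcp_pos: [618.3, -103.0, 55.7]
orientation: [0.678, 0.735, -0.0, 0.0]
wrist_force: [0.2, -0.5, -4.4]
gripper_width: 40.0
```

```bash
python3 -c "
from h import *
need([617.9,-102.7,55.5],94.65)"
```

```text
t 9.27 p [ 618.3 -103.    55.7] yaw 94.65 z [-1.e-04 -5.e-04 -1.e+00] w 40.0 F [ 0.2 -0.5 -4.4] q [ 0.42  0.7  -0.42  1.75  0.38  0.78 -0.11]
tool shift [ 0.3 -0.4  0.2]
rotvec [-0.0001  0.0005  0.    ]
```

Weight still hanging (-4.4 N); small steps until it unloads.

Request:
step_arm([
  {"rx": 0, "ry": 0, "rz": 0, "dx": 0, "dy": -0.3, "dz": 0.5, "claw": -1},
  {"rx": 0, "ry": 0, "rz": 0, "dx": 0, "dy": 0, "dz": 0.4, "claw": -1},
  {"rx": 0, "ry": 0, "rz": 0, "dx": 0, "dy": 0, "dz": 0, "claw": -1},
])

```text
time_s: 9.52
tcp_pos: [618.4, -103.0, 55.6]
orientation: [0.678, 0.735, 0.0, 0.001]
wrist_force: [0.4, -0.2, -4.3]
gripper_width: 39.9
```

```bash
python3 -c "
from h import *
need([617.9,-102.7,55.5],94.65)"
```

```text
t 9.52 p [ 618.4 -103.    55.6] yaw 94.65 z [ 9.e-04 -8.e-04 -1.e+00] w 39.9 F [ 0.4 -0.2 -4.3] q [ 0.42  0.7  -0.42  1.75  0.38  0.77 -0.11]
tool shift [ 0.3 -0.5  0.1]
rotvec [0.0008 0.0009 0.0001]
```

Request:
step_arm([
  {"rx": 0, "ry": 0, "rz": 0, "dx": 0, "dy": -0.3, "dz": 1, "claw": -1},
  {"rx": 0, "ry": 0, "rz": 0, "dx": 0, "dy": 0, "dz": 1, "claw": -1},
])

```text
time_s: 9.68
tcp_pos: [618.5, -103.0, 55.5]
orientation: [0.678, 0.735, -0.0, 0.001]
wrist_force: [-4.7, -0.2, 7.0]
gripper_width: 39.7
```

```bash
python3 -c "
from h import *
need([617.9,-102.7,55.5],94.65)"
```

```text
t 9.68 p [ 618.5 -103.    55.5] yaw 94.65 z [ 0.0012 -0.0016 -1.    ] w 39.7 F [-4.7 -0.2  7. ] q [ 0.41  0.7  -0.42  1.75  0.38  0.77 -0.11]
tool shift [ 0.3 -0.6  0. ]
rotvec [ 0.0011  0.0017 -0.    ]
```

Touched down on the floor (about 11 N). Next I relieve the pressure, release, rise, and close the fingers.

Request:
step_arm([
  {"rx": 0, "ry": 0, "rz": 0, "dx": 0, "dy": 0, "dz": -0.3, "claw": -1},
  {"rx": 0, "ry": 0, "rz": 0, "dx": 0, "dy": 0, "dz": 0, "claw": 0},
  {"rx": 0, "ry": 0, "rz": 0, "dx": 0, "dy": 0, "dz": 0, "claw": 0.3},
  {"rx": 0, "ry": 0, "rz": 0, "dx": 0, "dy": 0, "dz": 0, "claw": 0.3},
  {"rx": 0, "ry": 0, "rz": 0, "dx": 0, "dy": 0, "dz": 0, "claw": 0.3},
])

```text
time_s: 10.1
tcp_pos: [620.7, -103.0, 57.3]
orientation: [0.678, 0.735, 0.002, 0.003]
wrist_force: [-0.0, 0.5, -0.6]
gripper_width: 59.5
```

```bash
python3 -c "
from h import *
need([617.9,-102.7,55.5],94.65)"
```

```text
t 10.1 p [ 620.7 -103.    57.3] yaw 94.65 z [ 0.0065 -0.0019 -1.    ] w 59.5 F [-0.   0.5 -0.6] q [ 0.41  0.69 -0.42  1.75  0.38  0.77 -0.11]
tool shift [ 0.6 -2.8  1.8]
rotvec [ 0.0063  0.0024 -0.    ]
```

Request:
step_arm([
  {"rx": 0.006, "ry": 0.002, "rz": 0, "dx": 0, "dy": -1.5, "dz": -6, "claw": 0.3},
  {"rx": 0, "ry": 0, "rz": 0, "dx": 0, "dy": 0, "dz": -14, "claw": 0.3},
  {"rx": 0, "ry": 0, "rz": 0, "dx": 0, "dy": 0, "dz": -18, "claw": 0.3},
  {"rx": 0, "ry": 0, "rz": 0, "dx": 0, "dy": 0, "dz": -18, "claw": 0.3},
  {"rx": 0, "ry": 0, "rz": 0, "dx": 0, "dy": 0, "dz": -18, "claw": -1},
  {"rx": 0, "ry": 0, "rz": 0, "dx": 0, "dy": 0, "dz": -12, "claw": -1},
  {"rx": 0, "ry": 0, "rz": 0, "dx": -6, "dy": 0, "dz": 0, "claw": -1},
  {"rx": 0, "ry": 0, "rz": 0, "dx": -14, "dy": 0, "dz": 0, "claw": -1},
  {"rx": 0, "ry": 0, "rz": 0, "dx": -18, "dy": 0, "dz": 0, "claw": -1},
  {"rx": 0, "ry": 0, "rz": 0, "dx": -18, "dy": 0, "dz": 0, "claw": -1},
  {"rx": 0, "ry": 0, "rz": 0, "dx": -10, "dy": 0, "dz": 0, "claw": -1},
  {"rx": 0, "ry": 0, "rz": 0, "dx": 0, "dy": 0, "dz": 0, "claw": -1},
], grip_force=20)

```text
time_s: 11.1
tcp_pos: [624.9, -175.4, 151.6]
orientation: [0.677, 0.736, -0.0, 0.001]
wrist_force: [0.4, -0.2, -0.7]
gripper_width: 8.3
```

Run:
```python
from h import *
import cv2
need([624.6,-184.4,63],94.65)
p,R,s=st()
im,d=ctrl.capture("wrist"); cv2.imwrite("pics/w3.png",im[:,:,::-1])
P=wcloud(d,p,R).reshape(-1,3)
u=np.array([-.0811,.9967]); v=np.array([-.9967,-.0811]); o=np.array([611.,-11.])
q=np.c_[(P[:,:2]-o)@u,(P[:,:2]-o)@v,P[:,2]]
np.save("pics/w3q.npy",q.reshape(384,512,3))
a=q[(q[:,2]>50)&(q[:,2]<80)&(abs(q[:,1])<26)&(q[:,0]<0)&(q[:,0]>-170)]
print(len(a),np.percentile(a,[1,50,99],axis=0).round(1),cv2.minAreaRect(a[:,:2].astype(np.float32)))
```

```text
t 11.1 p [ 624.9 -175.4  151.6] yaw 94.72 z [ 0.0012 -0.0015 -1.    ] w 8.3 F [ 0.4 -0.2 -0.7] q [ 0.55  0.61 -0.46  1.65  0.31  0.96  0.06]
tool shift [-8.8 -1.2 88.6]
rotvec [0.0011 0.0016 0.0012]
t 11.1 p [ 624.9 -175.4  151.6] yaw 94.72 z [ 0.0012 -0.0015 -1.    ] w 8.3 F [ 0.4 -0.2 -0.7] q [ 0.55  0.61 -0.46  1.65  0.31  0.96  0.06]
6726 [[-150.4  -19.6   54.3]
 [ -86.7   -0.2   72.8]
 [ -34.2   19.4   76.4]] ((-92.44058227539062, -0.030015945434570312), (119.50289154052734, 40.12019729614258), 0.017596270889043808)
```

View pics/w3.png

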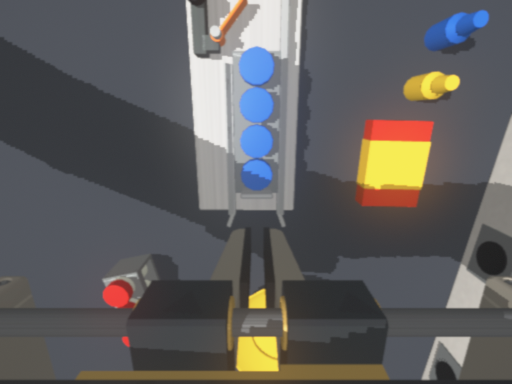

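The rack sits square in the lane: centre u=-92.4, yaw error 0.02°, front clear of the flap. The fingers are just behind the tab at (257,195). Next they back off and lower.

Request:
step_arm([
  {"rx": 0.001, "ry": 0.001, "rz": 0, "dx": -6, "dy": -1, "dz": 0, "claw": -1},
  {"rx": 0, "ry": 0, "rz": 0, "dx": -4, "dy": 0, "dz": 5, "claw": -1},
  {"rx": 0, "ry": 0, "rz": 0, "dx": 0, "dy": 0, "dz": 12, "claw": -1},
  {"rx": 0, "ry": 0, "rz": 0, "dx": 0, "dy": 0, "dz": 12, "claw": -1},
  {"rx": 0, "ry": 0, "rz": 0, "dx": 0, "dy": 0, "dz": 12, "claw": -1},
  {"rx": 0, "ry": 0, "rz": 0, "dx": 0, "dy": 0, "dz": 8, "claw": -1},
  {"rx": 0, "ry": 0, "rz": 0, "dx": 0, "dy": 0, "dz": 0, "claw": -1},
])

```text
time_s: 11.73
tcp_pos: [622.8, -180.7, 94.7]
orientation: [0.675, 0.737, -0.0, -0.003]
wrist_force: [-0.5, 0.3, -0.3]
gripper_width: 0.6
```

```bash
python3 -c "
from h import *
need([624.6,-184.4,63],94.65)"
```

```text
t 11.73 p [ 622.8 -180.7   94.7] yaw 95.02 z [-0.0048  0.0038 -1.    ] w 0.6 F [-0.5  0.3 -0.3] q [ 0.54  0.68 -0.43  1.68  0.35  0.87  0.05]
tool shift [-3.9  1.6 31.7]
rotvec [-0.0045 -0.0041  0.0064]
```

Request:
step_arm([
  {"rx": -0.004, "ry": -0.004, "rz": 0.006, "dx": -3.5, "dy": 1.5, "dz": 6, "claw": -1},
  {"rx": 0, "ry": 0, "rz": 0, "dx": 0, "dy": 0, "dz": 8, "claw": -1},
  {"rx": 0, "ry": 0, "rz": 0, "dx": 0, "dy": 0, "dz": 8, "claw": -1},
  {"rx": 0, "ry": 0, "rz": 0, "dx": 0, "dy": 0, "dz": 6, "claw": -1},
  {"rx": 0, "ry": 0, "rz": 0, "dx": 0, "dy": 0, "dz": 2, "claw": -1},
  {"rx": 0, "ry": 0, "rz": 0, "dx": 0, "dy": 0, "dz": 0, "claw": -1},
])

```text
time_s: 12.23
tcp_pos: [624.8, -183.1, 60.4]
orientation: [0.677, 0.736, -0.0, -0.001]
wrist_force: [-0.1, -0.1, 1.2]
gripper_width: 0.4
```

```bash
cat >> h.py <<'E'
def lane():
    p,R,s=st(); u=np.array([-.0811,.9967]); v=np.array([-.9967,-.0811]); o=np.array([611.,-11.])
    F=np.array(s["wrist_force"])[:2]
    print("lane u",round(float((p[:2]-o)@u),1),"v",round(float((p[:2]-o)@v),1),"z",p[2].round(1),"push",round(float(-F@u),1),"lat",round(float(F@v),1))
E
python3 -c "
from h import *
need([624.6,-184.4,63],94.65);lane()"
```

```text
t 12.23 p [ 624.8 -183.1   60.4] yaw 94.73 z [-1.2e-03  6.0e-04 -1.0e+00] w 0.4 F [-0.1 -0.1  1.2] q [ 0.53  0.72 -0.41  1.68  0.37  0.81  0.03]
tool shift [-1.3 -0.3 -2.6]
rotvec [-0.0011 -0.0007  0.0014]
t 12.23 p [ 624.8 -183.1   60.4] yaw 94.73 z [-1.2e-03  6.0e-04 -1.0e+00] w 0.4 F [-0.1 -0.1  1.2] q [ 0.53  0.72 -0.41  1.68  0.37  0.81  0.03]
lane u -172.6 v 0.2 z 60.4 push 0.1 lat 0.1
```

Request:
step_arm([
  {"rx": 0, "ry": 0, "rz": 0, "dx": 2, "dy": -0.3, "dz": -3, "claw": -1},
  {"rx": 0, "ry": 0, "rz": 0, "dx": 4, "dy": 0, "dz": -0.3, "claw": -1},
  {"rx": 0, "ry": 0, "rz": 0, "dx": 4, "dy": 0, "dz": -0.3, "claw": -1},
  {"rx": 0, "ry": 0, "rz": 0, "dx": 4, "dy": 0, "dz": -0.3, "claw": -1},
  {"rx": 0, "ry": 0, "rz": 0, "dx": 4, "dy": 0, "dz": -0.3, "claw": -1},
  {"rx": 0, "ry": 0, "rz": 0, "dx": 4, "dy": 0, "dz": -0.3, "claw": -1},
])

```text
time_s: 12.73
tcp_pos: [623.0, -162.0, 66.6]
orientation: [0.678, 0.735, -0.001, 0.001]
wrist_force: [0.8, -1.9, -2.0]
gripper_width: 0.3
```

```bash
python3 -c "
from h import *
lane()"
```

```text
t 12.73 p [ 623.  -162.    66.6] yaw 94.61 z [ 9.0e-04 -2.4e-03 -1.0e+00] w 0.3 F [ 0.8 -1.9 -2. ] q [ 0.5   0.7  -0.41  1.7   0.37  0.81 -0.01]
lane u -151.5 v 0.3 z 66.6 push 1.9 lat -0.7
```

Request:
step_arm([
  {"rx": 0, "ry": -0.002, "rz": 0, "dx": 5, "dy": 0, "dz": 0.3, "claw": -1},
  {"rx": 0, "ry": 0, "rz": 0, "dx": 6, "dy": 0, "dz": 0.3, "claw": -1},
  {"rx": 0, "ry": 0, "rz": 0, "dx": 6, "dy": 0, "dz": 0.3, "claw": -1},
  {"rx": 0, "ry": 0, "rz": 0, "dx": 6, "dy": 0, "dz": 0.3, "claw": -1},
  {"rx": 0, "ry": 0, "rz": 0, "dx": 6, "dy": 0, "dz": 0.3, "claw": -1},
  {"rx": 0, "ry": 0, "rz": 0, "dx": 6, "dy": 0, "dz": 0.3, "claw": -1},
  {"rx": 0, "ry": 0, "rz": 0, "dx": 6, "dy": 0, "dz": 0.3, "claw": -1},
  {"rx": 0, "ry": 0, "rz": 0, "dx": 4, "dy": 0, "dz": 0, "claw": -1},
])

```text
time_s: 13.4
tcp_pos: [621.2, -118.9, 66.7]
orientation: [0.679, 0.734, -0.003, 0.007]
wrist_force: [0.2, -4.6, -0.6]
gripper_width: 0.6
```

```bash
python3 -c "
from h import *
import cv2
lane()
im,d=ctrl.capture('wrist'); cv2.imwrite('pics/w4.png',im[:,:,::-1])"
```

```text
t 13.4 p [ 621.2 -118.9   66.7] yaw 94.43 z [ 0.0067 -0.0136 -0.9999] w 0.6 F [ 0.2 -4.6 -0.6] q [ 0.43  0.68 -0.41  1.74  0.38  0.79 -0.09]
lane u -108.4 v -1.4 z 66.7 push 4.6 lat 0.1
```

View pics/w4.png

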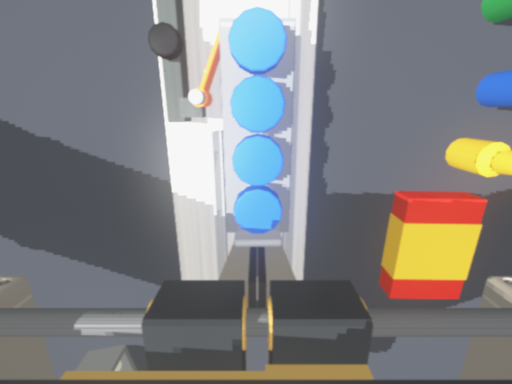

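The wrist view shows the rack (257,130) straight in the lane, with the flap (210,70) swung open beside its front half. Continuing.

Request:
step_arm([
  {"rx": 0.004, "ry": 0.012, "rz": -0.003, "dx": 5, "dy": -0.6, "dz": 0, "claw": -1},
  {"rx": 0, "ry": 0, "rz": 0, "dx": 6, "dy": -0.6, "dz": 0.3, "claw": -1},
  {"rx": 0, "ry": 0.001, "rz": 0, "dx": 6, "dy": -0.3, "dz": 0.3, "claw": -1},
  {"rx": 0, "ry": 0.001, "rz": 0, "dx": 6, "dy": -0.2, "dz": 0.3, "claw": -1},
  {"rx": 0, "ry": 0.001, "rz": 0, "dx": 6, "dy": -0.2, "dz": 0.3, "claw": -1},
  {"rx": 0, "ry": 0.001, "rz": 0, "dx": 6, "dy": -0.2, "dz": 0.3, "claw": -1},
  {"rx": 0, "ry": 0.001, "rz": 0, "dx": 5, "dy": -0.2, "dz": 0, "claw": -1},
  {"rx": 0, "ry": 0, "rz": 0, "dx": 3, "dy": 0, "dz": 0, "claw": -1},
])

```text
time_s: 14.12
tcp_pos: [616.6, -76.2, 66.5]
orientation: [0.679, 0.734, 0.002, 0.0]
wrist_force: [0.6, -3.5, 1.1]
gripper_width: 0.4
```

```bash
python3 -c "
from h import *
lane();need([617,-20,64],94.65)"
```

```text
t 14.12 p [616.6 -76.2  66.5] yaw 94.45 z [ 0.0034  0.0026 -1.    ] w 0.4 F [ 0.6 -3.5  1.1] q [ 0.38  0.67 -0.42  1.76  0.37  0.78 -0.15]
lane u -65.4 v -0.3 z 66.5 push 3.6 lat -0.4
t 14.12 p [616.6 -76.2  66.5] yaw 94.45 z [ 0.0034  0.0026 -1.    ] w 0.4 F [ 0.6 -3.5  1.1] q [ 0.38  0.67 -0.42  1.76  0.37  0.78 -0.15]
tool shift [55.9  4.8  2.6]
rotvec [ 0.0036 -0.0023 -0.0036]
```

Request:
step_arm([
  {"rx": 0.003, "ry": -0.002, "rz": -0.003, "dx": 4, "dy": -0.3, "dz": 0.3, "claw": -1},
  {"rx": 0, "ry": 0.001, "rz": 0, "dx": 5, "dy": 0, "dz": 0.3, "claw": -1},
  {"rx": 0, "ry": 0.001, "rz": 0, "dx": 5, "dy": 0, "dz": 0.3, "claw": -1},
  {"rx": 0, "ry": 0.001, "rz": 0, "dx": 5, "dy": 0, "dz": 0.3, "claw": -1},
  {"rx": 0, "ry": 0.001, "rz": 0, "dx": 5, "dy": 0, "dz": 0.3, "claw": -1},
  {"rx": 0, "ry": 0.001, "rz": 0, "dx": 5, "dy": 0, "dz": 0, "claw": -1},
  {"rx": 0, "ry": 0, "rz": 0, "dx": 4, "dy": 0, "dz": 0, "claw": -1},
  {"rx": 0, "ry": 0, "rz": 0, "dx": 3, "dy": 0, "dz": 0, "claw": -1},
])

```text
time_s: 14.78
tcp_pos: [614.9, -40.0, 66.5]
orientation: [0.679, 0.735, 0.002, 0.0]
wrist_force: [0.8, -4.7, 1.4]
gripper_width: 0.3
```

```bash
python3 -c "
from h import *
import cv2
lane();need([617,-20,64],94.65)
im,d=ctrl.capture('wrist'); cv2.imwrite('pics/w5.png',im[:,:,::-1])"
```

```text
t 14.78 p [614.9 -40.   66.5] yaw 94.54 z [ 0.003   0.0024 -1.    ] w 0.3 F [ 0.8 -4.7  1.4] q [ 0.32  0.67 -0.42  1.78  0.37  0.77 -0.21]
lane u -29.2 v -1.5 z 66.5 push 4.7 lat -0.4
t 14.78 p [614.9 -40.   66.5] yaw 94.54 z [ 0.003   0.0024 -1.    ] w 0.3 F [ 0.8 -4.7  1.4] q [ 0.32  0.67 -0.42  1.78  0.37  0.77 -0.21]
tool shift [19.8  3.7  2.5]
rotvec [ 0.0032 -0.0021 -0.0018]
```

View pics/w5.png

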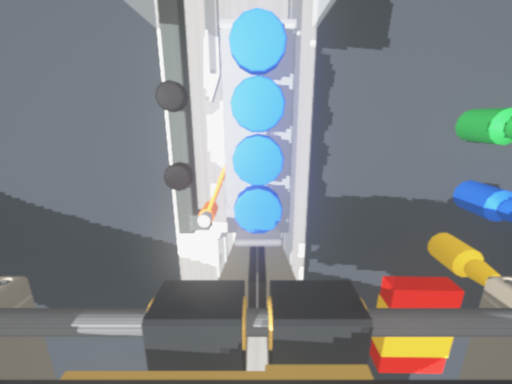

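Request:
step_arm([
  {"rx": 0.003, "ry": -0.002, "rz": -0.002, "dx": 3, "dy": -0.3, "dz": 0.3, "claw": -1},
  {"rx": 0, "ry": 0.001, "rz": 0, "dx": 3.5, "dy": -0.3, "dz": 0.3, "claw": -1},
  {"rx": 0, "ry": 0.001, "rz": 0, "dx": 3.5, "dy": -0.2, "dz": 0.3, "claw": -1},
  {"rx": 0, "ry": 0.001, "rz": 0, "dx": 3.5, "dy": -0.2, "dz": 0.3, "claw": -1},
  {"rx": 0, "ry": 0, "rz": 0, "dx": 3, "dy": 0, "dz": 0, "claw": -1},
  {"rx": 0, "ry": 0, "rz": 0, "dx": 2, "dy": 0, "dz": 0, "claw": -1},
])

```text
time_s: 15.33
tcp_pos: [613.5, -23.0, 66.4]
orientation: [0.678, 0.735, 0.0, 0.001]
wrist_force: [1.4, -4.1, 1.0]
gripper_width: 0.5
```

```bash
python3 -c "
from h import *
lane();need([617,-20,64],94.65)"
```

```text
t 15.33 p [613.5 -23.   66.4] yaw 94.59 z [ 1.6e-03 -5.0e-04 -1.0e+00] w 0.5 F [ 1.4 -4.1  1. ] q [ 0.29  0.66 -0.42  1.78  0.37  0.77 -0.24]
lane u -12.2 v -1.5 z 66.4 push 4.2 lat -1.0
t 15.33 p [613.5 -23.   66.4] yaw 94.59 z [ 1.6e-03 -5.0e-04 -1.0e+00] w 0.5 F [ 1.4 -4.1  1. ] q [ 0.29  0.66 -0.42  1.78  0.37  0.77 -0.24]
tool shift [2.7 3.8 2.4]
rotvec [ 0.0015  0.0006 -0.0011]
```

Request:
step_arm([
  {"rx": 0, "ry": 0, "rz": 0, "dx": 2, "dy": -0.2, "dz": 0.2, "claw": -1},
  {"rx": 0, "ry": 0, "rz": 0, "dx": 2, "dy": -0.2, "dz": 0.2, "claw": -1},
  {"rx": 0, "ry": 0, "rz": 0, "dx": 2, "dy": 0, "dz": 0, "claw": -1},
  {"rx": 0, "ry": 0, "rz": 0, "dx": 2, "dy": 0, "dz": 0, "claw": -1},
])

```text
time_s: 15.67
tcp_pos: [612.8, -15.9, 66.4]
orientation: [0.679, 0.735, -0.0, 0.002]
wrist_force: [1.0, -4.9, 1.4]
gripper_width: 0.1
```

```bash
python3 -c "
from h import *
lane()"
```

```text
t 15.67 p [612.8 -15.9  66.4] yaw 94.53 z [ 0.0022 -0.0022 -1.    ] w 0.1 F [ 1.  -4.9  1.4] q [ 0.28  0.66 -0.42  1.78  0.37  0.77 -0.25]
lane u -5.0 v -1.4 z 66.4 push 4.9 lat -0.6
```

Request:
step_arm([
  {"rx": 0, "ry": 0.001, "rz": 0, "dx": 1.5, "dy": -0.1, "dz": 0, "claw": -1},
  {"rx": 0, "ry": 0, "rz": 0, "dx": 1.5, "dy": 0, "dz": 0, "claw": -1},
  {"rx": 0, "ry": 0, "rz": 0, "dx": 1.5, "dy": 0, "dz": 0, "claw": -1},
])

```text
time_s: 15.92
tcp_pos: [612.4, -10.9, 66.4]
orientation: [0.679, 0.735, 0.0, 0.001]
wrist_force: [2.0, -5.0, 2.7]
gripper_width: 0.3
```

```bash
python3 -c "
from h import *
import cv2
lane()
im,d=ctrl.capture('wrist'); cv2.imwrite('pics/w6.png',im[:,:,::-1])"
```

```text
t 15.92 p [612.4 -10.9  66.4] yaw 94.54 z [ 0.0022 -0.0011 -1.    ] w 0.3 F [ 2.  -5.   2.7] q [ 0.27  0.66 -0.42  1.79  0.37  0.77 -0.26]
lane u 0.0 v -1.4 z 66.4 push 5.2 lat -1.6
```

View pics/w6.png

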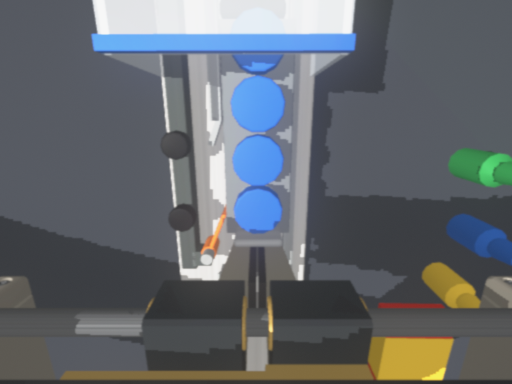

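The flap (215,235) is still pressed open by the rack's rear corner, and the push force is 5 N. Continuing in fine steps.

Request:
step_arm([
  {"rx": 0, "ry": 0, "rz": 0, "dx": 1.5, "dy": 0, "dz": 0, "claw": -1},
  {"rx": 0, "ry": 0, "rz": 0, "dx": 1.5, "dy": 0, "dz": 0, "claw": -1},
])

```text
time_s: 16.13
tcp_pos: [612.3, -9.2, 66.4]
orientation: [0.679, 0.734, -0.0, 0.002]
wrist_force: [0.9, -7.5, 2.5]
gripper_width: 0.1
```

```bash
python3 -c "
from h import *
lane()"
```

```text
t 16.13 p [612.3  -9.2  66.4] yaw 94.52 z [ 0.0021 -0.0033 -1.    ] w 0.1 F [ 0.9 -7.5  2.5] q [ 0.27  0.66 -0.42  1.79  0.37  0.77 -0.26]
lane u 1.7 v -1.4 z 66.4 push 7.6 lat -0.3
```

Request:
step_arm([
  {"rx": 0, "ry": 0, "rz": 0, "dx": 1.5, "dy": 0, "dz": 0, "claw": -1},
  {"rx": 0, "ry": 0, "rz": 0, "dx": 1.5, "dy": 0, "dz": 0, "claw": -1},
])

```text
time_s: 16.3
tcp_pos: [612.3, -9.2, 66.4]
orientation: [0.679, 0.734, -0.002, 0.003]
wrist_force: [2.1, -6.6, 2.1]
gripper_width: 0.3
```

```bash
python3 -c "
from h import *
lane()"
```

```text
t 16.3 p [612.3  -9.2  66.4] yaw 94.41 z [ 0.0021 -0.007  -1.    ] w 0.3 F [ 2.1 -6.6  2.1] q [ 0.27  0.66 -0.42  1.79  0.38  0.77 -0.27]
lane u 1.7 v -1.4 z 66.4 push 6.7 lat -1.6
```

The stop was met near u≈1.5: the force rose and motion stalled. Steps go up gently, with the tilt corrected.

Request:
step_arm([
  {"rx": 0, "ry": 0.006, "rz": -0.002, "dx": 2.3, "dy": 0, "dz": 0, "claw": -1},
  {"rx": 0, "ry": 0.002, "rz": 0, "dx": 2.3, "dy": 0, "dz": 0, "claw": -1},
])

```text
time_s: 16.47
tcp_pos: [612.2, -7.9, 66.4]
orientation: [0.679, 0.734, -0.001, 0.002]
wrist_force: [1.1, -7.7, 3.1]
gripper_width: 0.2
```

```bash
python3 -c "
from h import *
lane()"
```

```text
t 16.47 p [612.2  -7.9  66.4] yaw 94.42 z [ 0.0015 -0.003  -1.    ] w 0.2 F [ 1.1 -7.7  3.1] q [ 0.27  0.66 -0.42  1.79  0.37  0.77 -0.27]
lane u 3.0 v -1.5 z 66.4 push 7.8 lat -0.4
```

Request:
step_arm([
  {"rx": 0, "ry": 0.003, "rz": -0.002, "dx": 2.4, "dy": 0, "dz": 0, "claw": -1},
  {"rx": 0, "ry": 0.003, "rz": 0, "dx": 2.4, "dy": 0, "dz": 0, "claw": -1},
  {"rx": 0, "ry": 0.003, "rz": 0, "dx": 2.4, "dy": 0, "dz": 0, "claw": -1},
])

```text
time_s: 16.72
tcp_pos: [612.1, -6.9, 66.4]
orientation: [0.68, 0.733, -0.0, 0.001]
wrist_force: [1.0, -8.7, 2.1]
gripper_width: 0.7
```

```bash
python3 -c "
from h import *
lane()"
```

```text
t 16.72 p [612.1  -6.9  66.4] yaw 94.32 z [ 8.e-04 -1.e-03 -1.e+00] w 0.7 F [ 1.  -8.7  2.1] q [ 0.27  0.66 -0.42  1.79  0.37  0.77 -0.27]
lane u 4.0 v -1.4 z 66.4 push 8.8 lat -0.3
```

Request:
step_arm([
  {"rx": 0, "ry": 0.002, "rz": -0.004, "dx": 2.8, "dy": 0, "dz": 0, "claw": -1},
  {"rx": 0, "ry": 0.003, "rz": -0.001, "dx": 2.8, "dy": 0, "dz": 0, "claw": -1},
  {"rx": 0, "ry": 0.003, "rz": -0.001, "dx": 2.8, "dy": 0, "dz": 0, "claw": -1},
])

```text
time_s: 16.97
tcp_pos: [612.0, -5.8, 66.4]
orientation: [0.679, 0.734, -0.0, 0.001]
wrist_force: [1.5, -9.4, 2.5]
gripper_width: 0.4
```

```bash
python3 -c "
from h import *
lane()"
```

```text
t 16.97 p [612.   -5.8  66.4] yaw 94.4 z [ 3.0e-04 -1.3e-03 -1.0e+00] w 0.4 F [ 1.5 -9.4  2.5] q [ 0.27  0.66 -0.42  1.79  0.37  0.77 -0.27]
lane u 5.1 v -1.4 z 66.4 push 9.5 lat -0.7
```

Request:
step_arm([
  {"rx": 0, "ry": 0.002, "rz": -0.003, "dx": 3.0, "dy": 0, "dz": 0, "claw": -1},
  {"rx": 0, "ry": 0.003, "rz": -0.001, "dx": 3.0, "dy": 0, "dz": 0, "claw": -1},
  {"rx": 0, "ry": 0.003, "rz": -0.001, "dx": 3.0, "dy": 0, "dz": 0, "claw": -1},
])

```text
time_s: 17.22
tcp_pos: [611.9, -4.8, 66.4]
orientation: [0.679, 0.734, -0.001, 0.001]
wrist_force: [2.3, -9.7, 2.1]
gripper_width: 0.6
```

```bash
python3 -c "
from h import *
import cv2
lane()
im,d=ctrl.capture('wrist'); cv2.imwrite('pics/w7.png',im[:,:,::-1])"
```

```text
t 17.22 p [611.9  -4.8  66.4] yaw 94.4 z [-4.0e-04 -2.5e-03 -1.0e+00] w 0.6 F [ 2.3 -9.7  2.1] q [ 0.26  0.66 -0.42  1.79  0.37  0.77 -0.27]
lane u 6.1 v -1.4 z 66.4 push 9.9 lat -1.5
```

View pics/w7.png

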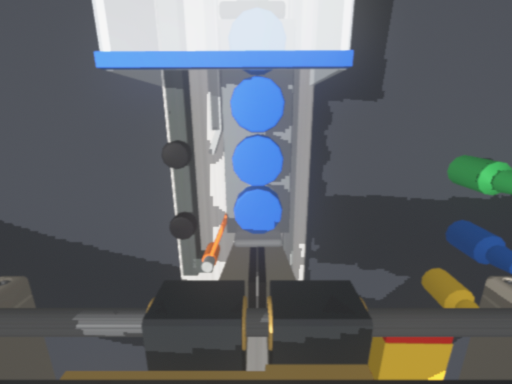

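Request:
step_arm([
  {"rx": 0, "ry": 0.003, "rz": -0.003, "dx": 3.2, "dy": 0, "dz": 0, "claw": -1},
  {"rx": 0, "ry": 0.003, "rz": -0.001, "dx": 3.2, "dy": 0, "dz": 0, "claw": -1},
  {"rx": 0, "ry": 0.003, "rz": -0.001, "dx": 3.2, "dy": 0, "dz": 0, "claw": -1},
])

```text
time_s: 17.52
tcp_pos: [611.9, -3.9, 66.4]
orientation: [0.68, 0.734, -0.002, 0.001]
wrist_force: [0.9, -9.7, 2.9]
gripper_width: 0.7
```

```bash
python3 -c "
from h import *
lane()"
```

```text
t 17.52 p [611.9  -3.9  66.4] yaw 94.38 z [-0.0011 -0.0034 -1.    ] w 0.7 F [ 0.9 -9.7  2.9] q [ 0.26  0.66 -0.42  1.79  0.37  0.77 -0.27]
lane u 7.0 v -1.4 z 66.4 push 9.7 lat -0.1
```

Request:
step_arm([
  {"rx": 0, "ry": 0.004, "rz": -0.003, "dx": 3.3, "dy": 0, "dz": 0, "claw": -1},
  {"rx": 0, "ry": 0.004, "rz": -0.002, "dx": 3.3, "dy": 0, "dz": 0, "claw": -1},
  {"rx": 0, "ry": 0.003, "rz": -0.001, "dx": 3.3, "dy": 0, "dz": 0, "claw": -1},
  {"rx": 0, "ry": 0.003, "rz": -0.001, "dx": 3.3, "dy": 0, "dz": 0, "claw": -1},
])

```text
time_s: 17.85
tcp_pos: [611.8, -3.2, 66.4]
orientation: [0.68, 0.733, -0.002, 0.0]
wrist_force: [1.8, -9.5, 2.6]
gripper_width: 0.4
```

```bash
python3 -c "
from h import *
lane()"
```

```text
t 17.85 p [611.8  -3.2  66.4] yaw 94.34 z [-0.0021 -0.0036 -1.    ] w 0.4 F [ 1.8 -9.5  2.6] q [ 0.26  0.66 -0.42  1.78  0.37  0.78 -0.27]
lane u 7.7 v -1.4 z 66.4 push 9.6 lat -1.0
```

Request:
step_arm([
  {"rx": 0, "ry": 0.004, "rz": -0.003, "dx": 3.6, "dy": 0, "dz": 0, "claw": -1},
  {"rx": 0, "ry": 0.004, "rz": -0.002, "dx": 3.6, "dy": 0, "dz": 0, "claw": -1},
  {"rx": 0, "ry": 0.003, "rz": -0.001, "dx": 3.6, "dy": 0, "dz": 0, "claw": -1},
  {"rx": 0, "ry": 0.003, "rz": -0.001, "dx": 3.6, "dy": 0, "dz": 0, "claw": -1},
])

```text
time_s: 18.18
tcp_pos: [611.7, -2.2, 66.4]
orientation: [0.68, 0.733, -0.003, 0.0]
wrist_force: [1.8, -9.6, 3.1]
gripper_width: 0.5
```

```bash
python3 -c "
from h import *
lane()"
```

```text
t 18.18 p [611.7  -2.2  66.4] yaw 94.25 z [-0.0032 -0.0048 -1.    ] w 0.5 F [ 1.8 -9.6  3.1] q [ 0.26  0.66 -0.42  1.78  0.37  0.78 -0.28]
lane u 8.7 v -1.4 z 66.4 push 9.7 lat -1.0
```

Request:
step_arm([
  {"rx": -0.003, "ry": 0.005, "rz": -0.004, "dx": 3.7, "dy": 0, "dz": 0, "claw": -1},
  {"rx": 0, "ry": 0.004, "rz": -0.003, "dx": 3.7, "dy": 0, "dz": 0, "claw": -1},
  {"rx": 0, "ry": 0.004, "rz": -0.002, "dx": 3.7, "dy": 0, "dz": 0, "claw": -1},
])

```text
time_s: 18.43
tcp_pos: [611.7, -1.5, 66.4]
orientation: [0.679, 0.734, -0.002, 0.001]
wrist_force: [1.0, -9.5, 1.6]
gripper_width: 0.0
```

```bash
python3 -c "
from h import *
import cv2
lane()
im,d=ctrl.capture('wrist'); cv2.imwrite('pics/w8.png',cv2.resize(im[180:330,150:350,::-1],None,fx=3,fy=3))"
```

```text
t 18.43 p [611.7  -1.5  66.4] yaw 94.41 z [-0.0012 -0.0033 -1.    ] w 0.0 F [ 1.  -9.5  1.6] q [ 0.26  0.66 -0.42  1.79  0.37  0.77 -0.28]
lane u 9.4 v -1.4 z 66.4 push 9.6 lat -0.3
```

View pics/w8.png

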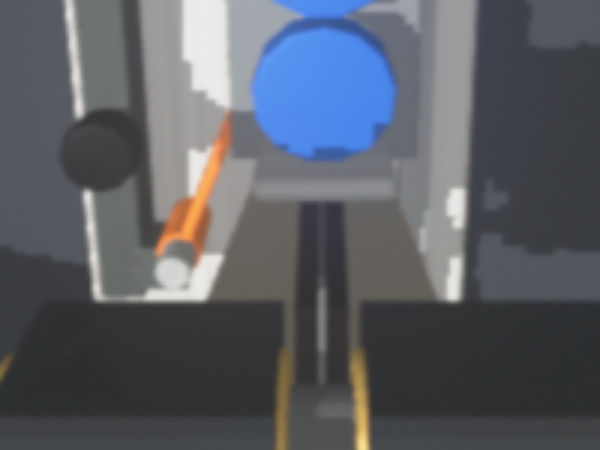

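The flap is still held open, with its tip against the rack side at about (228,115) in the crop. Continuing.

Request:
step_arm([
  {"rx": 0, "ry": 0.005, "rz": -0.004, "dx": 3.7, "dy": 0, "dz": 0, "claw": -1},
  {"rx": 0, "ry": 0.004, "rz": -0.002, "dx": 3.7, "dy": 0, "dz": 0, "claw": -1},
  {"rx": 0, "ry": 0.004, "rz": -0.002, "dx": 3.7, "dy": 0, "dz": 0, "claw": -1},
  {"rx": 0, "ry": 0.004, "rz": -0.002, "dx": 3.7, "dy": 0, "dz": 0, "claw": -1},
])

```text
time_s: 18.82
tcp_pos: [611.7, -1.1, 66.4]
orientation: [0.679, 0.734, -0.002, -0.0]
wrist_force: [2.1, -9.6, 3.0]
gripper_width: 0.4
```

```bash
python3 -c "
from h import *
lane()"
```

```text
t 18.82 p [611.7  -1.1  66.4] yaw 94.48 z [-0.0024 -0.0026 -1.    ] w 0.4 F [ 2.1 -9.6  3. ] q [ 0.26  0.66 -0.42  1.78  0.37  0.78 -0.28]
lane u 9.8 v -1.5 z 66.4 push 9.7 lat -1.4
```

Request:
step_arm([
  {"rx": 0, "ry": 0.005, "rz": -0.003, "dx": 3.8, "dy": 0, "dz": 0, "claw": -1},
  {"rx": 0, "ry": 0.004, "rz": -0.002, "dx": 3.8, "dy": 0, "dz": 0, "claw": -1},
  {"rx": 0, "ry": 0.004, "rz": -0.002, "dx": 3.8, "dy": 0, "dz": 0, "claw": -1},
])

```text
time_s: 19.07
tcp_pos: [611.7, -0.9, 66.4]
orientation: [0.679, 0.734, -0.002, -0.0]
wrist_force: [2.0, -10.4, 2.2]
gripper_width: 0.3
```

```bash
python3 -c "
from h import *
import cv2
lane()
im,d=ctrl.capture('wrist'); cv2.imwrite('pics/w9.png',cv2.resize(im[180:330,150:350,::-1],None,fx=3,fy=3))"
```

```text
t 19.07 p [611.7  -0.9  66.4] yaw 94.49 z [-0.0033 -0.0022 -1.    ] w 0.3 F [  2.  -10.4   2.2] q [ 0.26  0.66 -0.42  1.78  0.37  0.78 -0.27]
lane u 10.0 v -1.5 z 66.4 push 10.6 lat -1.1
```

View pics/w9.png

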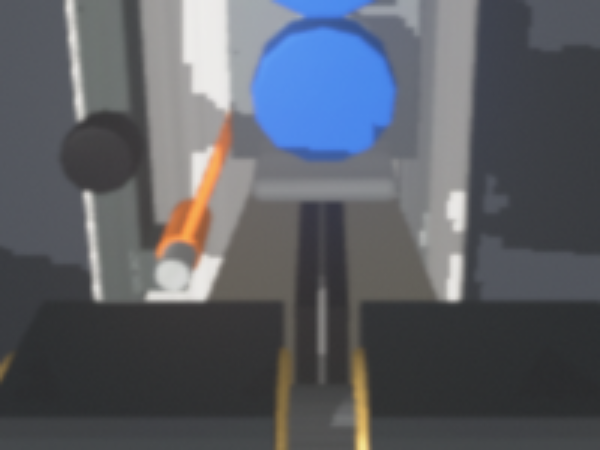

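Request:
step_arm([
  {"rx": -0.003, "ry": 0.004, "rz": -0.002, "dx": 4.1, "dy": 0, "dz": 0, "claw": -1},
  {"rx": 0, "ry": 0.003, "rz": -0.001, "dx": 4.1, "dy": 0, "dz": 0, "claw": -1},
  {"rx": 0, "ry": 0.003, "rz": -0.001, "dx": 4.1, "dy": 0, "dz": 0, "claw": -1},
])

```text
time_s: 19.37
tcp_pos: [611.5, -0.4, 66.4]
orientation: [0.68, 0.733, -0.002, 0.001]
wrist_force: [1.8, -10.4, 3.0]
gripper_width: 0.4
```

```bash
python3 -c "
from h import *
lane()"
```

```text
t 19.37 p [ 6.115e+02 -4.000e-01  6.640e+01] yaw 94.28 z [-0.0012 -0.0053 -1.    ] w 0.4 F [  1.8 -10.4   3. ] q [ 0.25  0.66 -0.42  1.79  0.37  0.77 -0.28]
lane u 10.5 v -1.4 z 66.4 push 10.5 lat -0.9
```

Request:
step_arm([
  {"rx": 0, "ry": 0.004, "rz": -0.002, "dx": 4.2, "dy": 0, "dz": 0, "claw": -1},
  {"rx": 0, "ry": 0.003, "rz": -0.001, "dx": 4.2, "dy": 0, "dz": 0, "claw": -1},
])

```text
time_s: 19.53
tcp_pos: [611.2, 0.5, 66.4]
orientation: [0.681, 0.732, -0.003, 0.001]
wrist_force: [1.2, -11.0, 3.7]
gripper_width: 0.4
```

```bash
python3 -c "
from h import *
import cv2
lane()
im,d=ctrl.capture('wrist'); cv2.imwrite('pics/w10.png',cv2.resize(im[180:330,150:350,::-1],None,fx=3,fy=3))"
```

```text
t 19.53 p [6.112e+02 5.000e-01 6.640e+01] yaw 94.17 z [-0.0024 -0.0069 -1.    ] w 0.4 F [  1.2 -11.    3.7] q [ 0.25  0.66 -0.42  1.79  0.37  0.78 -0.29]
lane u 11.4 v -1.2 z 66.4 push 11.1 lat -0.3
```

View pics/w10.png

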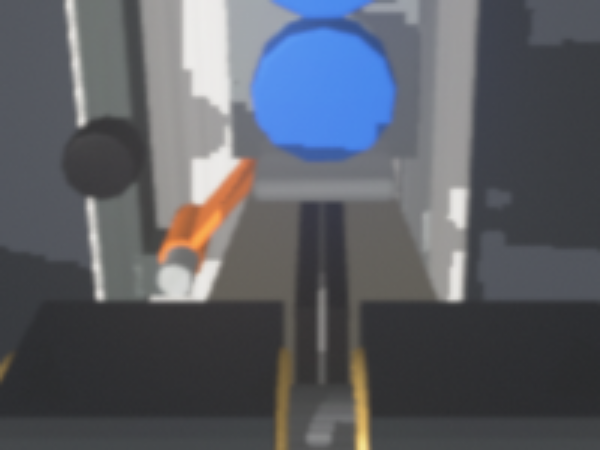

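The flap tip has come off the rack side and swung behind it, at (250,165) in the crop. One holding row with no more advance, then I check whether it is fully shut.

Request:
step_arm([
  {"rx": 0, "ry": 0.003, "rz": 0, "dx": 3.9, "dy": 0, "dz": 0, "claw": -1},
])

```text
time_s: 19.67
tcp_pos: [611.1, 0.8, 66.4]
orientation: [0.682, 0.732, -0.004, 0.002]
wrist_force: [1.5, -10.4, 2.5]
gripper_width: 0.8
```

Run:
```python
from h import *
import cv2
lane()
p,R,s=st()
im,d=ctrl.capture('wrist'); cv2.imwrite('pics/w11.png',cv2.resize(im[180:330,150:350,::-1],None,fx=3,fy=3))
P=wcloud(d,p,R)
u=np.array([-.0811,.9967]); v=np.array([-.9967,-.0811]); o=np.array([611.,-11.])
I=im.astype(int); f=(I[...,0]>I[...,2]+70)&(I[...,1]<I[...,0]-40)
f[:180]=0;f[285:]=0;f[:,:190]=0;f[:,250:]=0
Q=P[f]; q=np.c_[(Q[:,:2]-o)@u,(Q[:,:2]-o)@v,Q[:,2]]
q=q[(q[:,2]>18)&(q[:,2]<45)]
print(len(q),q.min(0).round(1),q.max(0).round(1)); print("tip",q[q[:,0].argmax()].round(1)); 
k=q[q[:,2]<38]; c=np.polyfit(k[:,0],k[:,1],1); print("slope deg",np.degrees(np.arctan(c[0])))
```

```text
t 19.67 p [611.1   0.8  66.4] yaw 94.04 z [-0.0029 -0.0082 -1.    ] w 0.8 F [  1.5 -10.4   2.5] q [ 0.25  0.66 -0.42  1.79  0.37  0.78 -0.29]
lane u 11.8 v -1.0 z 66.4 push 10.5 lat -0.6
t 19.67 p [611.1   0.8  66.4] yaw 94.04 z [-0.0029 -0.0082 -1.    ] w 0.8 F [  1.5 -10.4   2.5] q [ 0.25  0.66 -0.42  1.79  0.37  0.78 -0.29]
367 [-16.3  16.2  18.2] [ 8.9 40.8 39.9]
tip [ 8.9 16.2 34.9]
slope deg -43.940398398992066
```

View pics/w11.png

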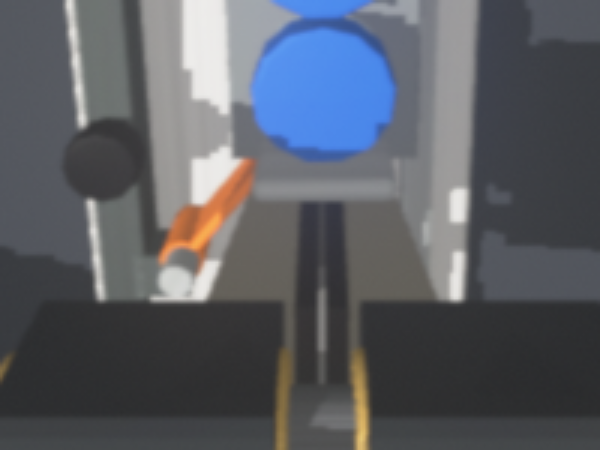

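The blade now lies about 38–44° to the lane. Shut is 40°, and it would be ≤24° if it still hung on the rack corner, so it has snapped. Backing off gently so the rack settles on the flap.

Request:
step_arm([
  {"rx": 0, "ry": 0.004, "rz": 0, "dx": 2, "dy": 0, "dz": 0, "claw": -1},
  {"rx": 0, "ry": 0, "rz": 0, "dx": 0, "dy": 0, "dz": 0, "claw": -1},
  {"rx": 0, "ry": 0, "rz": 0, "dx": -1.5, "dy": 0, "dz": 0, "claw": -1},
  {"rx": 0, "ry": 0, "rz": 0, "dx": -1.5, "dy": 0, "dz": 0, "claw": -1},
  {"rx": 0, "ry": 0, "rz": 0, "dx": -1.5, "dy": 0, "dz": 0, "claw": -1},
  {"rx": 0, "ry": 0, "rz": 0, "dx": -1.5, "dy": 0, "dz": 0, "claw": -1},
])

```text
time_s: 20.22
tcp_pos: [611.0, -3.1, 66.2]
orientation: [0.682, 0.731, -0.003, -0.0]
wrist_force: [0.9, -2.3, 1.6]
gripper_width: 0.5
```

```bash
python3 -c "
from h import *
lane()"
```

```text
t 20.22 p [611.   -3.1  66.2] yaw 94.02 z [-0.004  -0.0034 -1.    ] w 0.5 F [ 0.9 -2.3  1.6] q [ 0.26  0.66 -0.42  1.79  0.37  0.78 -0.28]
lane u 7.9 v -0.6 z 66.2 push 2.3 lat -0.7
```

Request:
step_arm([
  {"rx": 0, "ry": 0, "rz": 0, "dx": -1.5, "dy": 0, "dz": 0, "claw": -1},
  {"rx": 0, "ry": 0, "rz": 0, "dx": -2, "dy": 0, "dz": 0, "claw": -1},
  {"rx": 0, "ry": 0, "rz": 0, "dx": -2, "dy": 0, "dz": 0, "claw": -1},
  {"rx": 0, "ry": 0, "rz": 0, "dx": -3, "dy": 0, "dz": 0, "claw": -1},
  {"rx": 0, "ry": 0, "rz": 0, "dx": -4, "dy": 0, "dz": 0, "claw": -1},
  {"rx": 0, "ry": 0, "rz": 0, "dx": -5, "dy": 0, "dz": 0, "claw": -1},
  {"rx": 0, "ry": 0, "rz": 0, "dx": -6, "dy": 0, "dz": -2, "claw": -1},
  {"rx": 0, "ry": 0, "rz": 0, "dx": -6, "dy": 0, "dz": -5, "claw": -1},
  {"rx": 0, "ry": 0, "rz": 0, "dx": -4, "dy": 0, "dz": -10, "claw": -1},
  {"rx": 0, "ry": 0, "rz": 0, "dx": 0, "dy": 0, "dz": -10, "claw": -1},
])

```text
time_s: 21.05
tcp_pos: [609.5, -35.6, 91.2]
orientation: [0.681, 0.733, -0.004, -0.006]
wrist_force: [-0.2, -0.1, 0.2]
gripper_width: 0.7
```

Run:
```python
from h import *
import cv2
lane()
p,R,s=st()
im,d=ctrl.capture('wrist'); cv2.imwrite('pics/w12.png',im[:,:,::-1])
P=wcloud(d,p,R)
u=np.array([-.0811,.9967]); v=np.array([-.9967,-.0811]); o=np.array([611.,-11.])
q=np.dstack([(P[...,:2]-o)@u,(P[...,:2]-o)@v,P[...,2]])
I=im.astype(int); f=(I[...,0]>I[...,2]+70)&(I[...,1]<I[...,0]-40)
a=q[f]; a=a[(abs(a[:,1])<45)&(a[:,2]>18)&(a[:,2]<45)]
print(len(a),"flap tip",a[a[:,1].argmin()].round(1))
m=(q[...,2]>65)&(q[...,2]<82)&(abs(q[...,1])<26)&(q[...,0]>-10)&(q[...,0]<60)
b=q[m]; print("rack rear min u",np.percentile(b[:,0],[0.5,1,2]).round(1), np.percentile(b[:,2],[50,95]))
```

```text
t 21.05 p [609.5 -35.6  91.2] yaw 94.21 z [-0.0139  0.0021 -0.9999] w 0.7 F [-0.2 -0.1  0.2] q [ 0.33  0.63 -0.44  1.77  0.34  0.83 -0.2 ]
lane u -24.4 v 3.4 z 91.2 push 0.1 lat 0.2
t 21.05 p [609.5 -35.6  91.2] yaw 94.21 z [-0.0139  0.0021 -0.9999] w 0.7 F [-0.2 -0.1  0.2] q [ 0.33  0.63 -0.44  1.77  0.34  0.83 -0.2 ]
68 flap tip [-10.5  28.5  34.9]
rack rear min u [16.2 16.3 16.9] [73.73888967 76.55175432]
```

View pics/w12.png

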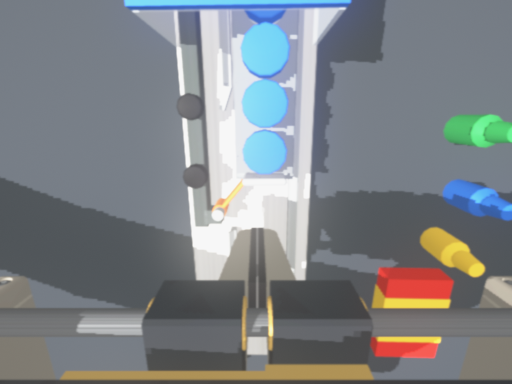

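The rack now rests with its rear at u≈16 on the flap tip at (243,182). The tool moves up and clear for a final check.

Request:
step_arm([
  {"rx": -0.013, "ry": 0, "rz": 0, "dx": -4, "dy": 0, "dz": -10, "claw": -1},
  {"rx": 0, "ry": 0, "rz": 0, "dx": -6, "dy": 0, "dz": -15, "claw": -1},
  {"rx": 0, "ry": 0, "rz": 0, "dx": -10, "dy": 0, "dz": -18, "claw": -1},
  {"rx": 0, "ry": 0, "rz": 0, "dx": -12, "dy": 0, "dz": -18, "claw": -1},
  {"rx": 0, "ry": 0, "rz": 0, "dx": -15, "dy": 0, "dz": -18, "claw": -1},
  {"rx": 0, "ry": 0, "rz": 0, "dx": -15, "dy": 0, "dz": -18, "claw": -1},
  {"rx": 0, "ry": 0, "rz": 0, "dx": -10, "dy": 0, "dz": -10, "claw": -1},
  {"rx": 0, "ry": 0, "rz": 0, "dx": 0, "dy": 0, "dz": 0, "claw": -1},
  {"rx": 0, "ry": 0, "rz": 0, "dx": 0, "dy": 0, "dz": 0, "claw": -1},
])

```text
time_s: 21.85
tcp_pos: [616.9, -108.9, 214.3]
orientation: [0.679, 0.734, 0.006, 0.005]
wrist_force: [-0.5, 0.4, -0.5]
gripper_width: 0.5
```

Run:
```python
from h import *
import cv2
lane()
p,R,s=st()
im,d=ctrl.capture('wrist')
P=wcloud(d,p,R)
u=np.array([-.0811,.9967]); v=np.array([-.9967,-.0811]); o=np.array([611.,-11.])
q=np.dstack([(P[...,:2]-o)@u,(P[...,:2]-o)@v,P[...,2]])
I=im.astype(int); f=(I[...,0]>I[...,2]+70)&(I[...,1]<I[...,0]-30)
a=q[f]; a=a[(abs(a[:,1])<45)&(a[:,2]>18)&(a[:,2]<45)&(a[:,0]>-40)&(a[:,0]<40)]
print(len(a),"flap tip",a[a[:,1].argmin()].round(1),a[a[:,0].argmax()].round(1))
m=(q[...,2]>65)&(q[...,2]<82)&(abs(q[...,1])<26)&(q[...,0]>-10)&(q[...,0]<100)
b=q[m]; print("rack rear u",np.percentile(b[:,0],[0.5,2]).round(1),np.percentile(b[:,2],[5,50,95]).round(1))
im2,_=ctrl.capture('scene')
A=cv2.resize(im[:260,130:400,::-1],(540,520)); cv2.imwrite('pics/w13.png',A)
cv2.imwrite('pics/s2.png',im2[:,:,::-1])
```

```text
t 21.85 p [ 616.9 -108.9  214.3] yaw 94.47 z [ 0.0154  0.0022 -0.9999] w 0.5 F [-0.5  0.4 -0.5] q [ 0.48  0.5  -0.49  1.67  0.26  1.03 -0.01]
lane u -98.0 v 2.1 z 214.3 push -0.5 lat 0.5
t 21.85 p [ 616.9 -108.9  214.3] yaw 94.47 z [ 0.0154  0.0022 -0.9999] w 0.5 F [-0.5  0.4 -0.5] q [ 0.48  0.5  -0.49  1.67  0.26  1.03 -0.01]
102 flap tip [13.6  8.6 34.2] [14.8  8.6 32.8]
rack rear u [15.7 15.9] [69.3 73.7 76. ]
```

View pics/w13.png

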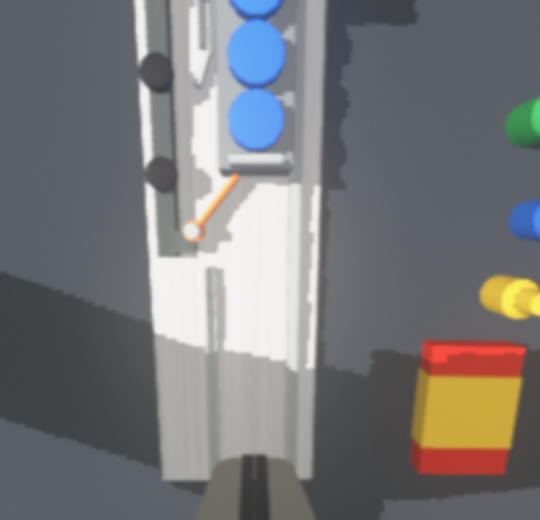

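View pics/s2.png

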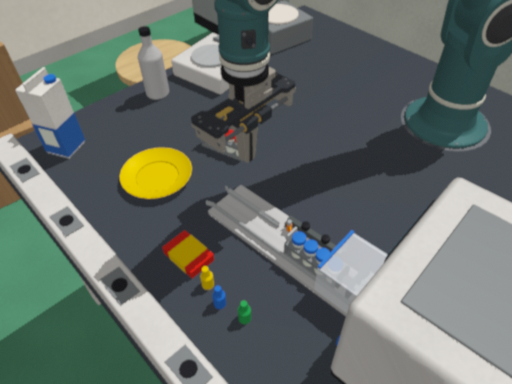

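The flap tip is at (14,8.6), exactly its original shut position, with the rack's rear resting on it at (235,175) in the crop. The samples are upright, the other objects stand where they were, and the arm is clear. Handing in.

```bash
python3 -c "
from cell import ctrl
print(ctrl.sign_off())"
```

```text
the job is handed in; nothing more can be done
None
```

The blue-capped rack is loaded and held by the shut flap. I handed the job in at about 22 s of the 67 s limit.

**What I did:** I gripped the rack across its width and set it down in the lane in front of the flap, tab end last. With the closed fingers on the rear end plate, about 33 mm above the floor, I then slid it through. I met the sprung stop and raised the push slowly until the flap snapped, then backed off slowly.

**Last checks:**
- **Flap:** its tip measured 13.6–14.8 mm along and 8.6 mm across in my lane coordinates. Before the push it was 13.8 mm along and 8.2 mm across, so it is fully shut.
- **Rack:** its rear end is about 16 mm along, resting on the flap tip, with the samples upright and the arm clear.
- **Other objects:** in the last scene view the plate, droppers and crayon box look unmoved. The arm partly hid the red rack, so I could not check that one fully, but the arm only passed well above it.

**Force:** the highest sideways push I read was 11.1 N, including about 4–5 N of sliding friction and flap drag. That leaves about 6–7 N on the stop, by my estimate. Readings come only at the end of each move, so a short peak between them would not show.

**Set-down:** the wrist read about 11 N of downward force for a moment before I let go, so the touch-down was slightly firmer than I intended.

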